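# Recharge the drying cassette through its blind shutter

## Robot

A 6-joint arm with a two-finger parallel gripper is mounted at the origin on the work surface; the furniture and walls round the work are solid. World frame = base frame: x ahead of the robot, y to its left, z up, the work surface at z = 0. Lengths are in m, angles in rad, forces in N, time in s.
With the tool pointing down it reaches from about 0.3 to 0.775 m from the base axis. Payload 14.6 kg.
Tool frame: the origin (TCP) lies midway between the tips of the shut fingers; the grasp point (between the pads) lies 19 mm behind it (ctrl.tcp_to_grasp is the z of the grasp point in the tool frame, in m); z points along the fingers, y is the line along which they close (so a half turn about z gives the same grasp; the last joint's range is limited). The gripper opens to 94 mm and grips with 3 to 60 N. Pads are 16 mm wide; open, the fingers measure 119 mm over their backs; the gripper's body (75 mm by 177 mm) begins 78 mm behind the grasp point.
Start: joints at [-1.385, 0.3, 1.521, -0, 1.321, -0.067], TCP at [0.138, -0.533, 0.205] pointing down, gripper open.
Joint ranges: [-3.03, 3.03], [-0.79, 2.21], [0.23, 2.52], [-1.04, 4.18], [0, 3.07], [-2.55, 2.55]. Speed limits (rad/s): [2.22, 2.22, 2.57, 3.14, 3.14, 3.14].

## Interface

Orientations are given as [roll, pitch, yaw] about the fixed x, y, z axes, in that order (R = Rz(yaw) Ry(pitch) Rx(roll)).
In Python, from station import monitor, camera, ctrl gives the robot as it stands.
- The arm moves only by the tool apply_moves, never from a script. Its argument "plan" is one flat list of numbers, 4 for each row, row after row: the shift along the tool's x, y, z in mm, then the turn about the tool's z in rad. In form: [dx, dy, dz, spin, dx, dy, dz, spin, ...]. A call has 1 to 20 rows; each row shifts and turns the commanded pose from where the row before left it, along the tool's axes as they then stand; what a row does not reach is not made up. A row lasts 1/10 s, in which the tool goes at most 50 mm and 8.59 degrees, less where a joint would pass 70% of its speed; a pose out of reach is approached as far as the arm can. A call is refused whole if a number of a shift passes 50 or a number of a turn 0.15, either way. A call with a gripper value outside its range is refused whole. "hand" is the gripper command: -1 is shut, 1 is fully open, values between are in proportion, set as the call begins (left out, the last holds). The fingers move at their own pace and stop on an object; "squeeze" is the grip in N (left out, the last holds). Time passes only in rows, so rows that do not move let the fingers close. It gives the time, the measured TCP pose, the force, the opening and the grip force at its end, in the units of the state.
- monitor.get_obs(): the state, without advancing time (a new reading comes with each control period).
- camera(name): name is "scene" or "top" or "wrist"; returns a dict with "image" (480x640x3 uint8, red, green, blue), "range_z" (480x640 float32, m along the optical axis (not along the pixel's ray), 0 where there is no reading), "mtx" (3x3 intrinsics, pixels), "distortion" ([k1, k2, p1, p2, k3] as OpenCV has them; the pictures are not rectified), "rvec" (rotation vector, rad) and "tvec" (3), from world to camera coordinates, as OpenCV has them. Camera axes: x right, y down, z forward; pixel columns grow to the right and rows downward; lengths in m; the calibration is good to about 2 mm. A picture is of the moment at which its call begins.
- ctrl.hand_in(): hands the job in; it is judged then, once.
The state is a dict: "time_s": time; "qpos": joint angles; "joint_vel": joint speeds; "tau": joint torques, N m; "ee_pos": TCP position; "eef_rot": TCP orientation; "force": force on the tool from outside, world axes, zero at the start; "moment": the same for the moment, N m; "grip_width": finger opening in m; "grip_force": force on a finger pad.
Only numpy, scipy, OpenCV 4.12 (cv2) and the standard library are available. Lean on these libraries where they do the work, as an engineer would, in place of code of your own. Each camera call takes 0.05 s, during which the arm holds its last target. There are 200 camera calls.

## Task

Put all the drying beads from the blue trough into the white drying cassette. Its black shutter has no handle: lightly slide the sprung probe's tip along the white line until it drops into the hole hidden under the rubber skin, draw the shutter fully open with it, scoop the beads over with the scoop (never with the gripper's fingers, and without touching the cassette with them), then shut the cassette fully with the probe. Finish with the probe hanging in its stand and the scoop standing upright on its mat, the glass and vials round about undisturbed.

Things in the scene. Friction and masses are not known exactly. Their poses are not given: they have to be found in the camera images.
- cassette: white plastic drying cassette, fixed to the table, 196 x 184 x 86 mm; origin at the centre of its underside, x along the shutter's travel, z up. Its front half (x -90 to -3 mm, y -55 to +55 mm) is the fill compartment, floor at z 6 mm, front wall top at z 70 mm; it is open from above when the shutter is open. Behind it (x +1 to +92 mm) the open shutter is parked. To both sides (|y| 55 to 92 mm) solid blocks stand 8 mm above the shutter's top.
- shutter (a joint): how far the cassette's black shutter (92 x 110 mm seen between the side blocks, 8 mm thick) has slid towards the cassette's +x, m: 0 shut, 0.084 fully open at its stop. It slides stiffly (about 4 N) and stays where it is left.
- line_mid (a point): middle of the white line painted across the shutter's top, level with the top surface (78 mm above the table); moves with the shutter, axes as the cassette's. A hole goes through the shutter somewhere on this line, at a different place each time, its centre within 28 mm of the line's middle; it is 16 mm wide along x and 14 mm along y, and right through (free to 14 mm below the top surface). A thin rubber skin hides it, which offers the tip no resistance.
- probe: hand probe of 120 g, hanging upright in its stand: yellow square handle with black bands, 26 x 26 mm, from 6 to 67 mm above the origin; square steel flange 40 x 40 x 6 mm; below it a 14 mm square shank 20 mm long and the brass tip. Origin at the centre of the flange's underside, z up along the handle, x and y square to the handle's faces.
- plunger (a joint): how far the probe's sprung brass tip is pushed in, m: 0 right out, 0.014 at its stop. It takes 1.1 N to start and 0.18 N more a mm.
- probe_tip (a point): end of the probe's brass tip, a pin 7 mm in diameter with a round end, on the probe's axis, 44 mm under the probe's origin when right out; moves with the spring.
- probe_stand: grey stand fixed to the table, base 90 x 80 mm: a fork of two prongs along its x, 24 mm apart (inner faces at y -12 and +12 mm), tops at z 62 mm, open towards its -x and upwards. The probe's shank hangs between the prongs and its flange rests on them, between 5 mm high stops at x -26 mm and a back wall 72 mm high at x +26 mm. Origin at the centre of the underside.
- stand_seat (a point): where the probe's origin is when it hangs in the stand: between the prongs, level with their tops; axes as the stand's.
- scoop: aluminium scoop, about 120 g, standing on its flat underside; origin there, mouth to its -x, z up. Bowl 88 mm wide outside, 82 inside, walls 34 mm high; lip at x -50 mm, a step of about 1.5 mm at x -41 mm, back at x +51 mm. A neck (underside 62 mm up) carries the upright red handle over the bowl: 20 mm (x) by 30 mm (y), centred at x +18 mm, y 0, from z 68 to 124 mm.
- scoop_lip (a point): middle of the scoop's front lip, 50 mm in front of its origin, 1 mm over the underside; axes as the scoop's.
- scoop_mat: black rubber mat, 170 x 150 x 3 mm, fixed to the table; origin at the centre of its underside.
- trough: blue open trough fixed to the table, outside 282 x 112 x 45 mm, walls and floor 6 mm thick (inside 270 long in x, 100 wide in y); origin at the centre of its underside. The beads start at rest in its -x half (the end towards the robot).
- bead_1: sand-coloured ceramic drying bead, a ball 26 mm in diameter, 15 g, that rolls easily; origin at its centre. Three to six of the six beads are there in a run.
- bead_2: sand-coloured ceramic drying bead, a ball 26 mm in diameter, 15 g, that rolls easily; origin at its centre. Three to six of the six beads are there in a run.
- bead_3: sand-coloured ceramic drying bead, a ball 26 mm in diameter, 15 g, that rolls easily; origin at its centre. Three to six of the six beads are there in a run.
- bead_4: sand-coloured ceramic drying bead, a ball 26 mm in diameter, 15 g, that rolls easily; origin at its centre. Three to six of the six beads are there in a run.
- bead_5: sand-coloured ceramic drying bead, a ball 26 mm in diameter, 15 g, that rolls easily; origin at its centre. Three to six of the six beads are there in a run.
- bead_6: sand-coloured ceramic drying bead, a ball 26 mm in diameter, 15 g, that rolls easily; origin at its centre. Three to six of the six beads are there in a run.
- amber_vial: brown glass vial with white cap, 38 mm diameter, 67 mm high, a bystander; origin at its underside.
- flask: long-necked glass flask standing mouth down, 101 x 99 x 146 mm, a bystander; origin at its underside.
- white_vial: white vial with ribbed cap, 38 mm diameter, 56 mm high, a bystander; origin at its underside.

How it is judged:
By the outcome, as a careful person would: the job done as asked, in the order asked, and still so for the second after the job is handed in, with the robot touching nothing.
Of bead_1, bead_2, bead_3, bead_4, bead_5, bead_6 only 3 to 6 are there at a start; the rules pass over those that are not, and their reading is None.
At some moment in a run one of scoop may be knocked a few centimetres aside while the robot is not near it.
It also fails if it takes over 210 s, if anything falls off the work surface, if the arm or the gripper's body presses on something with over 40 N, if the wrist force passes 120 N, or if a joint passes its speed limit or range.

## Working session

There is one attempt and no reset: what is moved stays moved. The work goes in short steps, Python scripts to look and compute and a tool call to move; the robot and the scene stay as the last step left them, time stands still between calls to the robot, and variables do not carry over. Pictures are saved under pics/ and viewed, at most 14 in all, crops included, and the job is handed in when it is done.

Besides the shell and the picture viewer there is one more tool, called after "Call:" in YAML: its name, and indented under it one key for each argument. apply_moves: Moves the arm, as the interface text tells. Its arguments: {"type":"object","properties":{"plan":{"type":"array","items":{"type":"number"}},"hand":{"type":"number"},"squeeze":{"type":"number"}},"required":["plan"]}

```bash
ls; mkdir -p pics
python3 - <<'E'
from station import monitor,camera,ctrl
import cv2,numpy as np
o=monitor.get_obs();print(o,ctrl.tcp_to_grasp)
for n in("scene","top"):
    c=camera(n);cv2.imwrite(f"pics/{n}0.png",c["image"][:,:,::-1]);np.savez(f"pics/{n}0.npz",**c)
    print(n,c["mtx"].tolist(),c["distortion"],c["rvec"],c["tvec"])
E
```

```text
pics
{'time_s': 0.0, 'qpos': array([-1.38458523e+00,  3.00474589e-01,  1.52156562e+00,  2.13934167e-05,
        1.32066987e+00, -6.66171275e-02]), 'joint_vel': array([ 4.25891339e-05,  2.41876614e-04, -2.62229167e-04, -1.04700528e-03,
       -8.82252232e-05, -7.83898851e-04]), 'tau': array([ 2.50374520e-03, -5.31799436e+01, -3.52736700e+01,  7.08993548e-02,
        2.43677414e-02, -7.89369074e-05]), 'ee_pos': array([ 0.13752622, -0.53227207,  0.20489095]), 'eef_rot': array([-3.14047908e+00, -9.50606926e-05,  2.52822866e-01]), 'force': array([-0.07217739, -0.77894336,  0.59619653]), 'moment': array([-0.01447639, -0.02540427,  0.04331525]), 'grip_force': 0.0, 'grip_width': 0.0938345408054404} -0.0188
scene [[533.6191143304854, 0.0, 325.09803182379255], [0.0, 533.6191143304854, 243.8173036208526], [0.0, 0.0, 1.0]] [-0.13217905  0.          0.          0.          0.        ] [ 1.03265285 -2.23130245  1.19331632] [0.35262505 0.28906613 1.1848597 ]
top [[495.6696984942603, 0.0, 324.5841539642937], [0.0, 495.6696984942603, 239.20327883449733], [0.0, 0.0, 1.0]] [-0.11199587  0.          0.          0.          0.        ] [ 2.13917769 -2.13872184  0.17090875] [0.02855313 0.56229    1.38883511]
```

View pics/scene0.png

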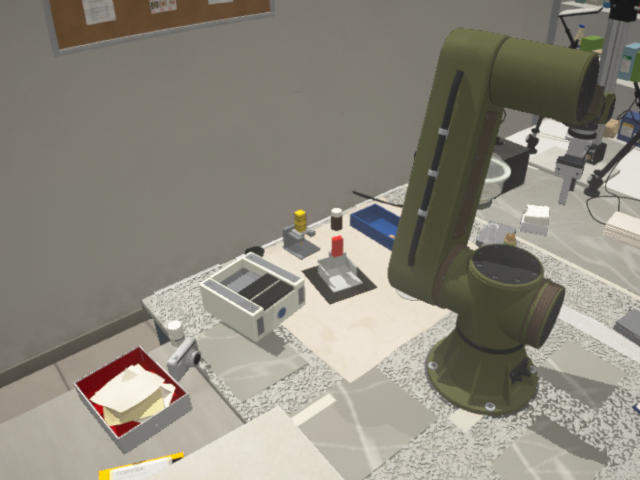

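View pics/top0.png

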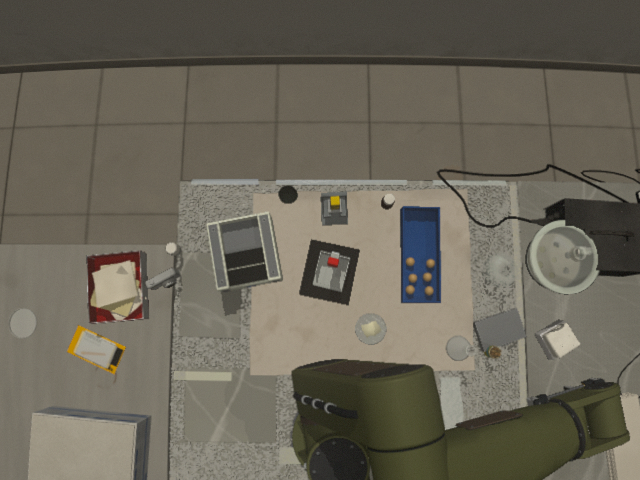

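The top view shows the cassette at about (243,250), stand (334,208), scoop (332,268), trough (420,255) with beads, white-capped vial (388,201) and the flask probably at (370,328). I'll zoom in and set up the ray helper.

```bash
cat > h.py <<'E'
import numpy as np,cv2
def cam(c): 
    R=cv2.Rodrigues(np.array(c["rvec"]))[0];return R,-R.T@np.ravel(c["tvec"])
def plane(c,uv,z):
    "pixels -> world points on plane z"
    uv=np.array(uv,float).reshape(-1,1,2);n=cv2.undistortPoints(uv,c["mtx"],c["distortion"])[:,0]
    R,o=cam(c);d=np.c_[n,np.ones(len(n))]@R
    return o+d*((z-o[2])/d[:,2])[:,None]
def cloud(c):
    v,u=np.mgrid[:480,:640];n=cv2.undistortPoints(np.stack([u,v],-1).reshape(-1,1,2).astype(float),c["mtx"],c["distortion"])[:,0]
    R,o=cam(c);return ((np.c_[n,np.ones(len(n))]*c["range_z"].reshape(-1,1))@R+o).reshape(480,640,3)
def proj(c,P): return cv2.projectPoints(np.array(P,float).reshape(-1,3),c["rvec"],c["tvec"],c["mtx"],c["distortion"])[0][:,0]
E
python3 - <<'E'
from h import *
c=np.load("pics/top0.npz");im=c["image"]
cr=cv2.resize(im[180:380,190:480],None,fx=2.75,fy=2.75,interpolation=cv2.INTER_CUBIC)
cv2.imwrite("pics/crop0.png",cr[:,:,::-1])
P=cloud(c);hsv=cv2.cvtColor(im,cv2.COLOR_RGB2HSV);H,S,V=hsv[...,0],hsv[...,1],hsv[...,2]
roi=np.zeros((480,640),bool);roi[180:385,180:520]=1
def comps(m,name,mn=15):
    n,l,s,ce=cv2.connectedComponentsWithStats((m&roi).astype(np.uint8))
    for i in range(1,n):
        if s[i,4]>=mn:
            q=P[l==i];z=np.percentile(q[:,2],80);w=plane(c,ce[i],z)[0]
            r=cv2.minAreaRect(plane(c,np.argwhere(l==i)[:,::-1],z)[:,:2].astype(np.float32))
            print(name,s[i].tolist(),ce[i].round(1),"z",z.round(4),"w",w.round(4),"rect",np.round(r[0],4),np.round(r[1],4),round(r[2],1))
comps((H>105)&(H<125)&(S>120),"blue",50)
comps((H>8)&(H<20)&(S>90)&(V>140),"sand")
comps((H>20)&(H<32)&(S>150)&(V>120),"yellow")
comps(((H<6)|(H>174))&(S>150)&(V>120),"red")
comps((V<60)&(S<80),"black",60)
E
```

```text
blue [402, 207, 38, 95, 2052] [418.4 253.9] z 0.0098 w [ 0.524  -0.2494  0.0098] rect [ 0.5255 -0.2527] [0.1091 0.2811] 89.7
blue [439, 251, 2, 48, 52] [439.1 274.7] z 0.0474 w [ 0.4586 -0.3003  0.0474] rect [ 0.4596 -0.3016] [0.0029 0.1355] 88.1
sand [408, 258, 6, 5, 24] [410.1 260.2] z 0.0319 w [ 0.5025 -0.2202  0.0319] rect [ 0.5031 -0.2212] [0.0147 0.0117] 89.9
sand [428, 260, 6, 5, 24] [430.7 261.9] z 0.0318 w [ 0.4975 -0.2804  0.0318] rect [ 0.4972 -0.28  ] [0.0148 0.0117] 89.9
sand [425, 273, 6, 6, 26] [427.5 275.7] z 0.0314 w [ 0.4573 -0.2701  0.0314] rect [ 0.4578 -0.27  ] [0.0163 0.0125] 44.3
sand [410, 275, 6, 5, 25] [412.8 276.8] z 0.0313 w [ 0.4542 -0.2268  0.0313] rect [ 0.4536 -0.2261] [0.0147 0.0116] 89.8
sand [407, 286, 7, 6, 27] [410.  288.4] z 0.0308 w [ 0.4207 -0.2181  0.0308] rect [ 0.4204 -0.218 ] [0.0142 0.0145] 44.0
sand [426, 287, 7, 6, 27] [429.  289.4] z 0.032 w [ 0.4175 -0.2732  0.032 ] rect [ 0.4172 -0.2731] [0.0142 0.0146] 43.7
yellow [331, 196, 9, 9, 79] [334.9 200.1] z 0.1298 w [6.578e-01 3.000e-04 1.298e-01] rect [0.6581 0.    ] [0.0226 0.0221] 0.0
re
[... 380 characters left out ...]
65, 1535] [327.6 273.1] z 0.0047 w [0.4676 0.0198 0.0047] rect [0.4722 0.0154] [0.1441 0.1645] 77.9
black [225, 248, 39, 21, 542] [243.9 257.8] z 0.0798 w [0.5037 0.2555 0.0798] rect [0.5038 0.2555] [0.0411 0.1055] 10.9
black [228, 264, 39, 22, 556] [246.8 274.5] z 0.08 w [0.4567 0.2464 0.08  ] rect [0.4571 0.2463] [0.0414 0.1057] 11.5
black [297, 360, 46, 9, 131] [319.8 363.6] z 0.2663 w [0.2292 0.0401 0.2663] rect [0.2293 0.0409] [0.0084 0.1079] 9.4
black [310, 360, 114, 19, 910] [370.1 369.7] z 0.6571 w [ 0.2543 -0.0432  0.6571] rect [ 0.2531 -0.0376] [0.1792 0.0282] 86.0
black [292, 373, 29, 12, 120] [302.9 379.3] z 0.402 w [0.2088 0.0741 0.402 ] rect [0.2061 0.0693] [0.0594 0.0223] 79.4
```

View pics/crop0.png

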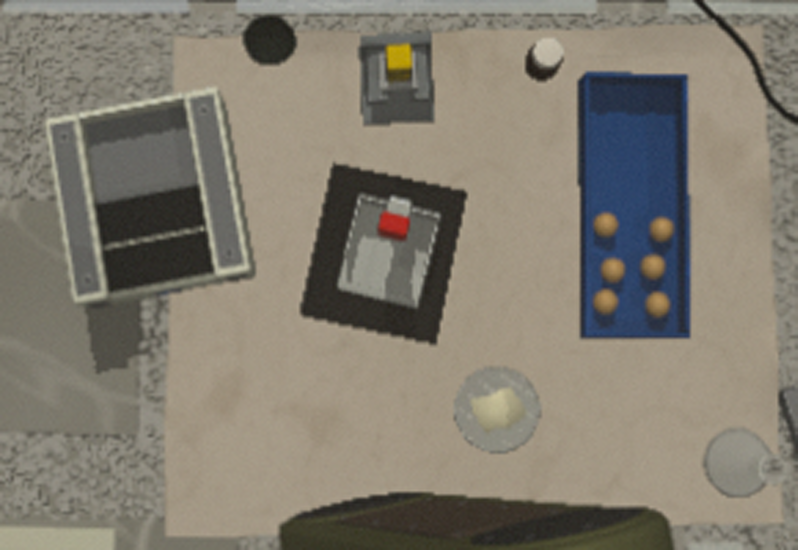

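Six beads are visible (crop (605–660, 225–303)) and the shutter is shut, with its line at crop (155,238). The scoop mouth faces the robot. I'll raise the arm, turn it so the fingers close along world x, and go in for a closer wrist view.

Call:
apply_moves:
  plan: [0,0,-45,0,0,0,-45,0,0,0,-30,0,0,0,0,-0.1465,0,0,0,-0.1465,0,0,0,-0.1465,0,0,0,-0.1465,0,0,0,-0.1465,0,0,0,-0.1465,0,0,0,-0.1465,0,0,0,-0.1465,0,0,0,-0.1465]
  hand: 1

```text
time_s: 1.3
ee_pos: [0.1375, -0.5324, 0.3251]
eef_rot: [-3.141, -0.001, 1.577]
force: [0.1, 0.1, 0.3]
grip_width: 0.0939
grip_force: 0.0
```

Call:
apply_moves:
  plan: [35,25,0,0,35,25,0,0,35,25,0,0,35,25,0,0,35,25,0,0,35,25,0,0,35,25,0,0,35,25,0,0,35,25,0,0,35,25,0,0,35,25,0,0,35,25,0,0,35,25,0,0,35,25,0,0,35,25,0,0,0,0,0,0,0,0,0,0]

```text
time_s: 3.0
ee_pos: [0.5122, -0.0069, 0.3248]
eef_rot: [-3.14, 0.0, 1.573]
force: [-0.4, -0.7, 0.6]
grip_width: 0.0939
grip_force: 0.0
```

```bash
cat > w.py <<'E'
import sys
from station import monitor,camera
from h import *
def wrist(tag):
    c=camera("wrist");np.savez(f"pics/{tag}.npz",**c);cv2.imwrite(f"pics/{tag}.png",c["image"][:,:,::-1])
    o=monitor.get_obs();R,p=cam(c)
    print("t",o["time_s"],"ee",o["ee_pos"].round(4),o["eef_rot"].round(4),"F",o["force"].round(2),"M",o["moment"].round(3),"grip",round(o["grip_width"],4),round(o["grip_force"],1),"cam",p.round(3),R[2].round(2))
    return c
def comps(c,m,name,mn=40,z=None,P=None):
    P=cloud(c) if P is None else P
    n,l,s,ce=cv2.connectedComponentsWithStats(m.astype(np.uint8))
    for i in range(1,n):
        if s[i,4]>=mn:
            q=P[l==i];q=q[q[:,2]>-.02];zz=np.percentile(q[:,2],80) if z is None else z
            px=np.argwhere(l==i)[:,::-1]
            r=cv2.minAreaRect(plane(c,px,zz)[:,:2].astype(np.float32))
            print(name,s[i].tolist(),"z",np.round(zz,4),"rect",np.round(r[0],4),np.round(r[1],4),round(r[2],1))
def hsv(c): 
    x=cv2.cvtColor(c["image"],cv2.COLOR_RGB2HSV).astype(int);return x[...,0],x[...,1],x[...,2]
E
python3 - <<'E'
from w import *
wrist("w1")
E
```

```text
t 3.05 ee [ 0.512  -0.0077  0.3251] [-3.1408e+00  1.0000e-04  1.5715e+00] F [ 0.13  0.26 -0.49] M [-0.06  -0.103 -0.029] grip 0.0937 0.0 cam [0.512 0.062 0.504] [-0.   -0.24 -0.97]
```

View pics/w1.png

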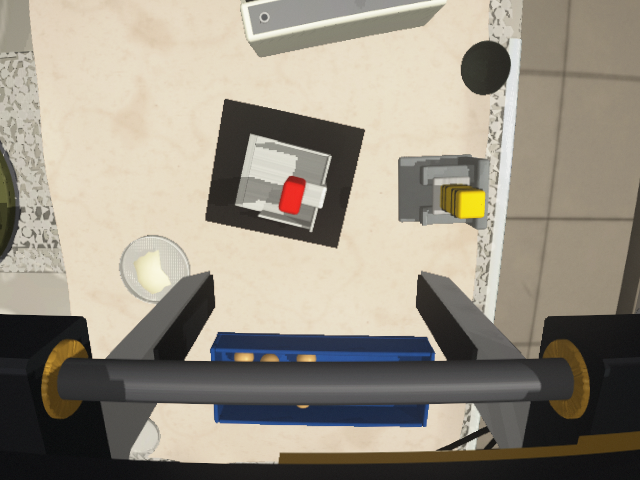

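The wrist view has world +x to the right and +y up. It shows the probe handle (470,202), the stand (443,190), the red scoop handle (292,195) and the cassette edge at the top. Next I'll measure the probe, stand and scoop.

Run:
```python
from w import *
c=np.load("pics/w1.npz");P=cloud(c);H,S,V=hsv(c)
y=(H>20)&(H<34)&(S>130)&(V>100)&(P[...,1]>-.1)&(P[...,0]>.6);y[:, :400]=0
comps(c,y&(P[...,2]>.125),"ytop",P=P)
comps(c,y,"yall",P=P)
r=((H<6)|(H>174))&(S>150)&(P[...,2]>.115);comps(c,r,"redtop",P=P)
X=P[...,0];Y=P[...,1];Z=P[...,2]
st=(X>.55)&(X<.73)&(abs(Y)<.08)&~y
comps(c,st&(Z>.057)&(Z<.065),"prong",P=P,mn=15)
comps(c,st&(Z>.068)&(Z<.076),"wall",P=P,mn=15)
comps(c,st&(Z>.065)&(Z<.08),"flange/wall",P=P,mn=15)
comps(c,st&(Z>.005)&(Z<.03)&(S<40)&(V<150),"base",P=P,mn=60)
comps(c,(V<70)&(S<90)&(abs(Z-.003)<.006)&(X>.35)&(X<.6)&(abs(Y)<.15),"mat",P=P,mn=500)
sc=(Z>.028)&(Z<.04)&(X>.38)&(X<.58)&(abs(Y-.01)<.09);comps(c,sc,"scooprim",P=P,mn=20)
# two-view height: probe top centre
t=np.load("pics/top0.npz")
def tri(c1,p1,c2,p2):
    def M(c): return np.c_[cv2.Rodrigues(c["rvec"])[0],np.ravel(c["tvec"])]
    u=lambda c,p:cv2.undistortPoints(np.array(p,float).reshape(-1,1,2),c["mtx"],c["distortion"])[0].T
    x=cv2.triangulatePoints(M(c1),M(c2),u(c1,p1),u(c2,p2));return (x[:3]/x[3]).ravel()
m=y&(P[...,2]>.125);pc=np.argwhere(m).mean(0)[::-1];print("probe top tri",tri(c,pc,t,[334.9,200.1]).round(4),pc)
```

```text
ytop [457, 190, 28, 29, 745] z 0.1293 rect [0.6557 0.0037] [0.0257 0.0263] 4.5
yall [446, 186, 24, 27, 156] z 0.1025 rect [0.6469 0.0088] [0.0322 0.0173] 54.0
yall [452, 190, 3, 25, 47] z 0.1138 rect [0.6437 0.0028] [0.0018 0.0234] 2.0
yall [455, 190, 30, 29, 810] z 0.1292 rect [0.6548 0.0037] [0.0276 0.027 ] 4.5
redtop [279, 180, 26, 34, 656] z 0.1268 rect [0.4895 0.0091] [0.0302 0.0192] 76.0
prong [427, 158, 50, 29, 654] z 0.0626 rect [0.6568 0.0279] [0.03   0.0526] 89.7
prong [421, 166, 3, 18, 35] z 0.0632 rect [0.6249 0.0245] [0.0181 0.0021] 89.6
prong [420, 204, 54, 24, 458] z 0.0625 rect [ 0.6561 -0.0198] [0.0237 0.0614] 88.0
wall [474, 159, 16, 71, 627] z 0.0723 rect [0.6885 0.0048] [0.0151 0.0751] 2.2
wall [436, 177, 19, 24, 71] z 0.0708 rect [0.646  0.0136] [0.0262 0.016 ] 52.9
wall [455, 177, 14, 8, 47] z 0.0696 rect [0.6668 0.0195] [0.0068 0.0148] 86.0
wall [434, 205, 8, 9, 27] z 0.0689 rect [ 0.6431 -0.0115] [0.0083 0.0073] 79.6
flange/wall [474, 158, 16, 72, 666] z 0.0723 rect [0.6885 0.0052] [0.0163 0.0757] 4.9
flange/wall [422, 166, 6, 19, 91] z 0.067 rect [0.6272 0.0243] [0.0054 0.0192] 3.3
flange/wall [432, 176, 38, 39, 577] z 0.0687 rect [0.656  0.0035] [0.0389 0.0405] 2.0
flange/wall [422, 208, 5, 18, 77] z 0.0667 rect [ 0.6294 -0.0204] [0.0044 0.019 ] 3.7
base [398, 154, 74, 68, 1942] z 0.0085 rect [0.6556 0.0035] [0.0885 0.0787] 3.3
mat [206, 99, 158, 148, 10309] z 0.0037 rect [0.4717 0.018 ] [0.1478 0.1682] 77.9
scooprim [275, 141, 55, 17, 165] z 0.0374 rect [0.4964 0.0505] [0.0035 0.0615] 75.6
scooprim [258, 213, 53, 16, 210] z 0.0373 rect [ 0.4756 -0.0312] [0.0046 0.0615] 75.8
probe top tri [6.631e-01 2.000e-04 1.092e-01] [470.67516779 203.74496644]
```

Call:
apply_moves:
  plan: [3,36,0,0,3,36,0,0,3,36,0,0,3,36,0,0,0,0,40,0,0,0,40,0,0,0,40,-0.05,0,0,0,0,0,0,0,0]

```text
time_s: 3.95
ee_pos: [0.6563, 0.0036, 0.2071]
eef_rot: [3.141, 0.0, 1.619]
force: [0.2, -0.5, 1.6]
grip_width: 0.0938
grip_force: 0.0
```

Run:
```python
from w import *
c=wrist("w2");P=cloud(c);H,S,V=hsv(c);X=P[...,0];Y=P[...,1];Z=P[...,2]
y=(H>20)&(H<34)&(S>130)&(V>100)&(X>.6)&(abs(Y)<.1)
comps(c,y&(Z>.125),"ytop",P=P)
st=(X>.55)&(X<.73)&(abs(Y)<.08)&~y
comps(c,st&(Z>.068)&(Z<.078),"wall",P=P,mn=150)
comps(c,st&(Z>.058)&(Z<.065),"prong",P=P,mn=150)
comps(c,st&(Z>.066)&(Z<.072)&(X<.683),"flange",P=P,mn=150)
```

```text
t 4.0 ee [0.6569 0.0039 0.2084] [3.1383e+00 3.0000e-04 1.6191e+00] F [ 0.32 -0.74  0.75] M [-0.035 -0.126 -0.025] grip 0.0941 0.0 cam [0.653 0.073 0.386] [ 0.01 -0.24 -0.97]
ytop [298, 228, 40, 39, 1495] z 0.1293 rect [0.6575 0.0039] [0.0253 0.0254] 2.7
wall [350, 181, 19, 94, 1622] z 0.0723 rect [0.6901 0.0051] [0.0141 0.0743] 2.9
wall [293, 205, 45, 14, 222] z 0.0702 rect [0.6549 0.0179] [0.0344 0.0099] 9.0
prong [280, 179, 74, 35, 1243] z 0.0625 rect [0.6574 0.0249] [0.0576 0.0267] 9.0
prong [280, 241, 19, 24, 247] z 0.0626 rect [ 0.6364 -0.0194] [0.0111 0.0221] 16.4
prong [337, 240, 13, 27, 236] z 0.0626 rect [ 0.6799 -0.0179] [0.0099 0.022 ] 2.7
flange [292, 203, 51, 50, 920] z 0.0684 rect [0.6576 0.0034] [0.0396 0.0395] 2.7
```

Call:
apply_moves:
  plan: [0,1,30,0,0,0,30,0,0,0,30,0,0,0,27,0,0,0,0,0]

```text
time_s: 4.5
ee_pos: [0.6568, 0.0045, 0.0875]
eef_rot: [-3.139, -0.0, 1.62]
force: [-0.2, -0.1, 0.1]
grip_width: 0.0944
grip_force: 0.0
```

Call:
apply_moves:
  plan: [0,0,0,0,0,0,0,0,0,0,0,0,0,0,0,0,0,0,0,0,0,0,0,0,0,0,0,0,0,0,0,0]
  hand: -1
  squeeze: 40

```text
time_s: 5.3
ee_pos: [0.6573, 0.0048, 0.0884]
eef_rot: [-3.141, -0.0, 1.621]
force: [0.1, -0.2, -0.2]
grip_width: 0.0335
grip_force: 0.0
```

Call:
apply_moves:
  plan: [0,0,0,0,0,0,0,0,0,0,0,0,0,0,0,0]

```text
time_s: 5.7
ee_pos: [0.6573, 0.0048, 0.0884]
eef_rot: [-3.142, 0.0, 1.621]
force: [-0.7, 0.0, -1.0]
grip_width: 0.0256
grip_force: 40.0
```

Call:
apply_moves:
  plan: [0,0,-20,0,0,0,-30,0,0,0,-40,0,0,0,-45,0,0,0,0,0,0,0,0,0]

```text
time_s: 6.3
ee_pos: [0.6574, 0.0048, 0.2238]
eef_rot: [3.141, 0.0, 1.621]
force: [-0.5, -0.3, -2.3]
grip_width: 0.0259
grip_force: 40.0
```

Run:
```python
from w import *
c=wrist("w3");P=cloud(c);X=P[...,0];Y=P[...,1];Z=P[...,2]
st=(X>.55)&(X<.73)&(abs(Y)<.08)
comps(c,st&(Z>.068)&(Z<.078),"wall",P=P,mn=150)
comps(c,st&(Z>.058)&(Z<.066),"prong",P=P,mn=150)
comps(c,st&(Z>.16)&(Z<.22),"flange?",P=P,mn=100)
```

```text
t 6.35 ee [0.6569 0.0048 0.2223] [-3.1401e+00 -2.0000e-04  1.6212e+00] F [-0.17  0.06 -1.1 ] M [-0.065 -0.063  0.024] grip 0.0256 40.0 cam [0.653 0.074 0.403] [ 0.01 -0.24 -0.97]
wall [347, 180, 18, 90, 1264] z 0.0722 rect [0.6902 0.0052] [0.014  0.0746] 2.9
prong [278, 183, 70, 34, 1559] z 0.0626 rect [0.6541 0.0229] [0.0572 0.0277] 3.9
prong [279, 233, 68, 8, 251] z 0.0621 rect [ 0.6554 -0.0087] [0.0571 0.0061] 3.9
flange? [276, 241, 80, 34, 2140] z 0.2071 rect [0.6565 0.016 ] [0.0389 0.017 ] 2.9
```

View pics/w3.png

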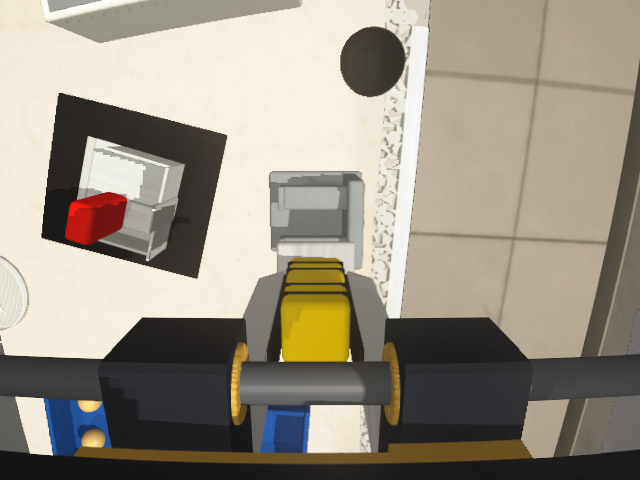

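The probe is held square, with yellow at (315,320) between the fingers and the empty fork at (317,215). Now to the cassette.

Call:
apply_moves:
  plan: [30,-26,-11,0,30,-26,-11,0,30,-26,-11,0,30,-26,-11,0,30,-26,-11,0,30,-26,-11,0,30,-26,-11,0,0,0,0,-0.142,0,0,0,0,0,0,0,0,0,0,0,0]

```text
time_s: 7.45
ee_pos: [0.4652, 0.2048, 0.2994]
eef_rot: [-3.14, 0.0, 1.759]
force: [-0.1, -0.1, -1.7]
grip_width: 0.0256
grip_force: 40.0
```

Run:
```python
from w import *
c=wrist("w4");P=cloud(c);H,S,V=hsv(c);X=P[...,0];Y=P[...,1];Z=P[...,2]
ca=(X>.35)&(X<.68)&(Y>.12)&(Y<.4)
comps(c,ca&(abs(Z-.086)<.004),"blocks",P=P,mn=150)
comps(c,ca&(abs(Z-.078)<.004)&(V<80),"shutter",P=P,mn=150)
comps(c,ca&(abs(Z-.078)<.004)&(V>120)&(S<60),"line?",P=P,mn=30)
comps(c,ca&(Z>.06),"all",P=P,mn=300)
```

```text
t 7.5 ee [0.4652 0.2048 0.2996] [-3.1401e+00  3.0000e-04  1.7600e+00] F [ 0.85 -1.23 -1.55] M [-0.08  -0.088  0.008] grip 0.0258 40.0 cam [0.452 0.273 0.479] [ 0.04 -0.23 -0.97]
blocks [283, 63, 213, 195, 15359] z 0.0872 rect [0.5228 0.2615] [0.1939 0.1821] 11.0
shutter [292, 105, 97, 115, 10386] z 0.0794 rect [0.4792 0.2533] [0.0911 0.1083] 10.9
line? [385, 106, 101, 117, 508] z 0.0809 rect [0.5986 0.2538] [0.1426 0.0715] 62.6
line? [338, 108, 5, 110, 360] z 0.0795 rect [0.4791 0.2529] [0.0032 0.1035] 10.9
line? [288, 220, 59, 3, 69] z 0.0814 rect [0.4682 0.1944] [0.057 0.002] 10.8
all [0, 63, 640, 417, 117079] z 0.421 rect [0.4577 0.2477] [0.121  0.0709] 10.8
```

View pics/w4.png

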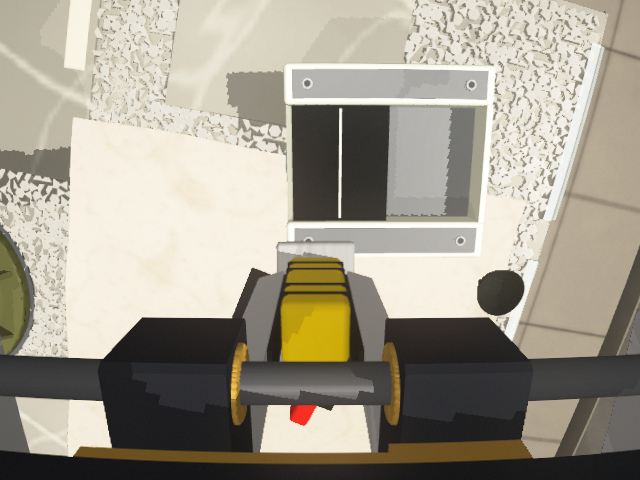

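The cassette is square to the tool. The shutter is at (340,160), its line at x≈340 px, and the park space on the right is empty. I'll move above the −30 mm end of the line.

Call:
apply_moves:
  plan: [8,11,0,0,8,12,0,0,0,0,40,0,0,0,40,0,0,0,35,0,0,0,28,0,0,0,0,0,0,0,0,0]

```text
time_s: 8.3
ee_pos: [0.4849, 0.2253, 0.1581]
eef_rot: [-3.142, 0.0, 1.762]
force: [0.3, 0.9, -0.5]
grip_width: 0.0259
grip_force: 40.0
```

```bash
cat > f.py <<'E'
from w import *
def favg(n=5):
    F=[];W=[]
    for i in range(n):
        camera("scene");o=monitor.get_obs();F.append(o["force"]);W.append(o["moment"])
    F=np.array(F);p=o["ee_pos"];d=p[:2]-np.array([.4791,.2530]);cx=np.array([.982,.189]);cy=np.array([-.189,.982])
    f=F.mean(0);print("t",round(o["time_s"],2),"ee",p.round(4),"cass xy",(d@cx*1e3).round(1),(d@cy*1e3).round(1),"F",f.round(2),"sd",F.std(0).round(2),"Fcx,cy",(f[:2]@cx).round(2),(f[:2]@cy).round(2),"M",np.mean(W,0).round(3))
if __name__=="__main__": favg()
E
python3 f.py
```

```text
t 8.55 ee [0.4849 0.2256 0.1587] cass xy 0.5 -28.0 F [ 0.01  0.1  -1.12] sd [0.58 0.4  0.3 ] Fcx,cy 0.03 0.1 M [-0.05 -0.09  0.02]
```

Call:
apply_moves:
  plan: [-1,0,5,0,0,0,5,0,0,0,4,0,0,0,2,0,0,0,0,0,0,0,0,0]

```text
time_s: 9.15
ee_pos: [0.4847, 0.2245, 0.1416]
eef_rot: [3.141, -0.0, 1.763]
force: [-0.0, -0.5, 1.6]
grip_width: 0.0259
grip_force: 40.0
```

```bash
python3 f.py
```

```text
t 9.4 ee [0.4847 0.2245 0.1416] cass xy 0.1 -29.1 F [ 0.59 -0.24  1.03] sd [0.14 0.43 0.37] Fcx,cy 0.54 -0.35 M [-0.113 -0.284  0.028]
```

Touching at about 2.2 N. I'll slide along the line in steps.

Call:
apply_moves:
  plan: [2,0,0,0,2,0,0,0,2,0,0,0,0,0,0,0,0,0,0,0]

```text
time_s: 9.9
ee_pos: [0.4834, 0.2307, 0.1415]
eef_rot: [-3.142, -0.001, 1.763]
force: [-1.3, 1.2, 0.7]
grip_width: 0.026
grip_force: 40.0
```

Call:
apply_moves:
  plan: [0,0,0,0]

```text
time_s: 10.0
ee_pos: [0.4834, 0.2306, 0.1415]
eef_rot: [3.142, -0.0, 1.763]
force: [-0.1, 1.3, 1.1]
grip_width: 0.0256
grip_force: 40.0
```

Call:
apply_moves:
  plan: [2,0,0,0,2,0,0,0,2,0,0,0,0,0,0,0,0,0,0,0]

```text
time_s: 10.5
ee_pos: [0.4822, 0.2368, 0.1415]
eef_rot: [3.141, -0.001, 1.764]
force: [-0.7, 5.0, 0.3]
grip_width: 0.0261
grip_force: 40.0
```

Call:
apply_moves:
  plan: [0,0,0,0]

```text
time_s: 10.6
ee_pos: [0.4822, 0.2367, 0.1415]
eef_rot: [3.142, -0.001, 1.763]
force: [-0.4, 5.6, 0.5]
grip_width: 0.0255
grip_force: 40.0
```

```bash
python3 f.py
```

```text
t 10.85 ee [0.4822 0.2367 0.1415] cass xy 0.0 -16.6 F [-0.51  5.94  0.53] sd [0.66 0.21 0.75] Fcx,cy 0.62 5.93 M [1.39  0.204 0.004]
```

Call:
apply_moves:
  plan: [-1.5,0,0,0,-1.5,0,0,0,0,0,0,0,0,0,0,0]

```text
time_s: 11.25
ee_pos: [0.4828, 0.234, 0.1416]
eef_rot: [3.141, -0.001, 1.763]
force: [-0.4, 7.0, 0.1]
grip_width: 0.0257
grip_force: 40.0
```

```bash
python3 f.py
```

```text
t 11.5 ee [0.4828 0.2339 0.1415] cass xy 0.0 -19.4 F [-1.07  6.85  0.78] sd [0.44 0.2  0.48] Fcx,cy 0.25 6.92 M [1.767 0.256 0.007]
```

Run:
```python
from w import *
c=wrist("w5");s=camera("scene");im=s["image"]
print(proj(s,[.483,.234,.1]))
a=cv2.resize(c["image"][150:350,200:440],(480,400));b=cv2.resize(im[220:360,170:340],(486,400),interpolation=cv2.INTER_CUBIC)
cv2.imwrite("pics/c5.png",np.hstack([a[:,:400],b[:,:400]])[:,:,::-1])
```

```text
t 11.55 ee [0.4828 0.234  0.1416] [ 3.1413e+00 -1.4000e-03  1.7634e+00] F [-0.13  7.23  1.43] M [ 1.774  0.224 -0.011] grip 0.0258 40.0 cam [0.469 0.301 0.321] [ 0.05 -0.23 -0.97]
[[269.10330439 279.52652758]]
```

View pics/c5.png

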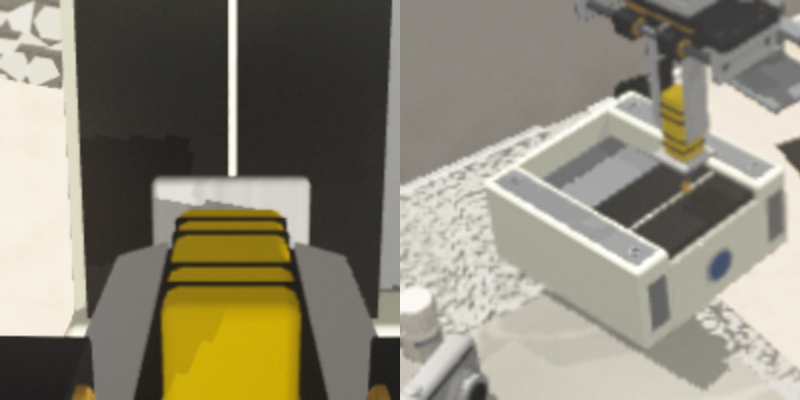

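Call:
apply_moves:
  plan: [2,0,0,0,2,0,0,0,0,0,0,0,0,0,0,0]

```text
time_s: 12.0
ee_pos: [0.4821, 0.237, 0.1412]
eef_rot: [-3.141, 0.0, 1.763]
force: [0.1, 0.1, -1.4]
grip_width: 0.026
grip_force: 40.0
```

```bash
python3 f.py
```

```text
t 12.25 ee [0.4821 0.2371 0.1414] cass xy -0.0 -16.2 F [ 0.15  0.15 -1.31] sd [0.51 0.47 0.34] Fcx,cy 0.18 0.12 M [-0.022 -0.085  0.011]
```

Call:
apply_moves:
  plan: [0,0,-4,0,0,0,-4,0,0,0,-5,0,0,0,-10,0,0,0,0,0,0,0,0,0]

```text
time_s: 12.85
ee_pos: [0.4823, 0.2373, 0.1648]
eef_rot: [3.141, -0.0, 1.763]
force: [-0.0, 1.2, -0.0]
grip_width: 0.0258
grip_force: 40.0
```

```bash
python3 f.py;python3 - <<'E'
from w import *
c=wrist("w6");s=camera("scene");np.savez("pics/s6.npz",**s);im=s["image"]
a=cv2.resize(c["image"][150:350,200:440],(480,400));b=cv2.resize(im[220:340,210:330],(400,400),interpolation=cv2.INTER_CUBIC)
cv2.imwrite("pics/c6.png",np.hstack([a[:,:400],b[:,:400]])[:,:,::-1])
E
```

```text
t 13.1 ee [0.482  0.2372 0.1642] cass xy -0.1 -16.1 F [-0.14  0.16 -1.55] sd [0.55 0.77 0.3 ] Fcx,cy -0.11 0.18 M [-0.043 -0.101  0.007]
t 13.15 ee [0.4821 0.2372 0.1642] [-3.1413e+00  1.0000e-04  1.7633e+00] F [ 0.25 -0.24 -0.67] M [-0.032 -0.104 -0.046] grip 0.0254 40.0 cam [0.469 0.305 0.343] [ 0.04 -0.23 -0.97]
```

View pics/c6.png

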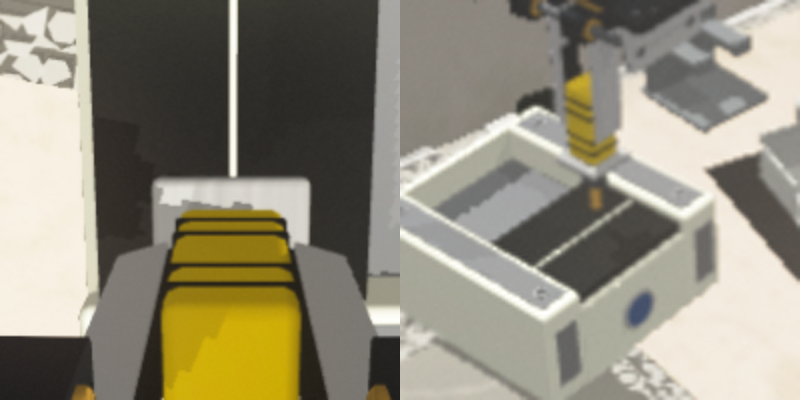

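Moving +4 freed the tip completely (Fz back to free weight), so the tip had caught the hole's −y rim and dropped in at y≈−16. I'll re-enter 3 mm further on and check by side contact.

Call:
apply_moves:
  plan: [3,0,0,0,0,0,10,0,0,0,8,0,0,0,5,0,0,0,3,0,0,0,0,0,0,0,0,0]

```text
time_s: 13.9
ee_pos: [0.4816, 0.2402, 0.1386]
eef_rot: [3.141, -0.0, 1.763]
force: [1.0, 0.1, -1.0]
grip_width: 0.0254
grip_force: 40.0
```

```bash
python3 f.py
```

```text
t 14.15 ee [0.4816 0.2402 0.1387] cass xy 0.1 -13.0 F [-0.13  0.16 -1.39] sd [0.53 0.51 0.21] Fcx,cy -0.1 0.18 M [-0.04  -0.104 -0.008]
```

Call:
apply_moves:
  plan: [0,2,0,0,0,2,0,0,0,2,0,0,0,2,0,0,0,0,0,0]

```text
time_s: 14.65
ee_pos: [0.4893, 0.2417, 0.1383]
eef_rot: [-3.141, 0.0, 1.763]
force: [-3.1, -0.8, -0.3]
grip_width: 0.0259
grip_force: 40.0
```

```bash
python3 f.py
```

```text
t 14.9 ee [0.4893 0.2417 0.1384] cass xy 7.9 -13.0 F [-3.75 -0.86  0.27] sd [0.36 0.25 0.67] Fcx,cy -3.85 -0.14 M [-0.2    0.858 -0.007]
```

In the hole, and the shutter drags at about 4 N. Opening it.

Call:
apply_moves:
  plan: [0,4,0,0,0,4,0,0,0,4,0,0,0,4,0,0,0,4,0,0,0,4,0,0,0,4,0,0,0,4,0,0,0,4,0,0,0,4,0,0,0,4,0,0,0,4,0,0,0,4,0,0,0,4,0,0,0,4,0,0,0,4,0,0,0,4,0,0,0,4,0,0,0,4,0,0]

```text
time_s: 16.8
ee_pos: [0.5643, 0.2563, 0.1385]
eef_rot: [3.142, -0.0, 1.763]
force: [-4.2, -0.7, -0.3]
grip_width: 0.0258
grip_force: 40.0
```

Call:
apply_moves:
  plan: [0,2,0,0,0,1,0,0,0,1,0,0,0,1,0,0,0,0,0,0]

```text
time_s: 17.3
ee_pos: [0.5676, 0.257, 0.1377]
eef_rot: [-3.137, 0.0, 1.763]
force: [-11.5, -2.6, 1.0]
grip_width: 0.0261
grip_force: 40.0
```

```bash
python3 f.py
```

```text
t 17.55 ee [0.5676 0.257  0.1377] cass xy 87.6 -12.8 F [-11.18  -2.35   0.43] sd [0.31 0.52 0.34] Fcx,cy -11.43 -0.2 M [-0.659  2.846 -0.039]
```

The stop is reached (11 N). Next: back off, lift out, and return the probe to its stand.

Call:
apply_moves:
  plan: [0,-3,0,0,0,-3,0,0,0,0,-10,0,0,0,-20,0,0,0,-30,0,0,0,-30,0,-37.8,6.4,0,0,-37.8,6.4,0,0,-37.8,6.4,0,0,-37.8,6.4,0,0,-37.8,6.4,0,0,-37.8,6.4,0,0,-37.8,6.4,0,0,0,0,0,0.142,0,0,0,0,0,0,0,0]

```text
time_s: 19.15
ee_pos: [0.6577, 0.0053, 0.2291]
eef_rot: [3.141, 0.0, 1.625]
force: [0.5, 0.1, -1.6]
grip_width: 0.0259
grip_force: 40.0
```

Run:
```python
from w import *
c=wrist("w7");P=cloud(c);X=P[...,0];Y=P[...,1];Z=P[...,2]
st=(X>.55)&(X<.73)&(abs(Y)<.08)
comps(c,st&(Z>.068)&(Z<.078),"wall",P=P,mn=150)
comps(c,st&(Z>.16)&(Z<.22),"flange?",P=P,mn=100)
t=camera("top");np.savez("pics/t7.npz",**t);Q=cloud(t)
H,S,V=hsv(t);X,Y,Z=Q[...,0],Q[...,1],Q[...,2]
ca=(X>.35)&(X<.68)&(Y>.12)&(Y<.4)
comps(t,ca&(abs(Z-.078)<.005)&(V<70),"shutter",P=Q,mn=60)
```

```text
t 19.2 ee [0.6577 0.0056 0.2291] [3.1407 0.     1.6255] F [-0.95  0.42 -1.13] M [-0.04  -0.077  0.   ] grip 0.0257 40.0 cam [0.653 0.074 0.408] [ 0.01 -0.24 -0.97]
wall [346, 180, 18, 89, 1176] z 0.0723 rect [0.6902 0.0052] [0.014  0.0749] 2.8
flange? [276, 239, 80, 36, 1954] z 0.2098 rect [0.6569 0.0162] [0.0394 0.0183] 3.1
shutter [220, 220, 39, 22, 486] z 0.08 rect [0.5838 0.2714] [0.0426 0.1074] 12.5
shutter [223, 236, 39, 22, 529] z 0.0801 rect [0.5355 0.2616] [0.0443 0.107 ] 10.4
```

Call:
apply_moves:
  plan: [-0.7,-0.4,30,0,0,0,30,0,0,0,30,0,0,0,25,0,0,0,15,0,0,0,7,0,0,0,3,0,0,0,0,0,0,0,0,0]

```text
time_s: 20.15
ee_pos: [0.6578, 0.0042, 0.0896]
eef_rot: [3.14, 0.0, 1.622]
force: [0.2, -0.3, -2.0]
grip_width: 0.0259
grip_force: 40.0
```

Call:
apply_moves:
  plan: [0,0,0.5,0,0,0,0,0,0,0,0,0,0,0,0,0,0,0,0,0,0,0,0,0,0,0,0,0]
  hand: 1

```text
time_s: 20.85
ee_pos: [0.6573, 0.0042, 0.0879]
eef_rot: [-3.142, -0.0, 1.621]
force: [-0.1, -0.4, 0.2]
grip_width: 0.0784
grip_force: 0.0
```

Call:
apply_moves:
  plan: [0,0,0,0,0,0,0,0,0,0,-20,0,0,0,-30,0,0,0,-40,0,0,0,-40,0,0,0,-40,0,0,0,0,0,0,0,0,0]

```text
time_s: 21.75
ee_pos: [0.6573, 0.0042, 0.2584]
eef_rot: [3.14, 0.0, 1.621]
force: [0.2, -0.2, 0.4]
grip_width: 0.0941
grip_force: 0.0
```

```bash
cat > look.py <<'E'
from w import *
import sys
def look(tag):
    c=wrist(tag);P=cloud(c);H,S,V=hsv(c);X,Y,Z=P[...,0],P[...,1],P[...,2]
    y=(H>20)&(H<34)&(S>130)&(V>100)&(X>.6)&(abs(Y)<.1)
    comps(c,y&(Z>.12),"ytop",P=P)
    comps(c,((H<6)|(H>174))&(S>150)&(Z>.118)&(X>.3),"redtop",P=P)
    comps(c,((H<6)|(H>174))&(S>150)&(Z>.05)&(X>.3),"redall",P=P)
    comps(c,(X>.63)&(X<.683)&(abs(Y)<.04)&(Z>.066)&(Z<.073)&~y,"flange",P=P,mn=150)
    comps(c,(Z>.028)&(Z<.042)&(X>.35)&(X<.62)&(abs(Y)<.12)&(S<60),"scooprim",P=P,mn=40)
look(sys.argv[1])
E
python3 look.py w8
```

```text
t 21.8 ee [0.657  0.0042 0.257 ] [-3.1404e+00 -2.0000e-04  1.6213e+00] F [ 0.76  0.6  -0.53] M [ 0.019 -0.084 -0.037] grip 0.0938 0.0 cam [0.653 0.073 0.438] [ 0.01 -0.24 -0.97]
ytop [299, 212, 33, 34, 1075] z 0.1294 rect [0.657  0.0054] [0.0245 0.0258] 2.9
redtop [90, 193, 33, 41, 990] z 0.1267 rect [0.4927 0.0091] [0.031  0.0222] 74.8
redall [90, 187, 53, 47, 1848] z 0.1262 rect [0.5009 0.0123] [0.0416 0.0371] 75.4
flange [294, 194, 44, 43, 705] z 0.0684 rect [0.6575 0.0044] [0.0394 0.0388] 2.9
scooprim [121, 145, 67, 104, 623] z 0.0382 rect [0.5116 0.0181] [0.0552 0.1082] 21.7
scooprim [116, 229, 45, 17, 241] z 0.0372 rect [ 0.4794 -0.0316] [0.0061 0.047 ] 75.7
```

Probe back on its seat. Now above the scoop.

Call:
apply_moves:
  plan: [2.7,-33.4,0,0,2.7,-33.4,0,0,2.7,-33.4,0,0,2.7,-33.4,0,0,2.7,-33.4,0,0,0,0,-10,0.149,0,0,0,0.149,0,0,0,0,0,0,0,0]

```text
time_s: 22.7
ee_pos: [0.4895, 0.0093, 0.2668]
eef_rot: [-3.14, 0.0, 1.328]
force: [0.9, 0.2, 0.0]
grip_width: 0.0937
grip_force: 0.0
```

```bash
python3 look.py w9
```

```text
t 22.75 ee [0.4896 0.0092 0.267 ] [-3.1399e+00  3.0000e-04  1.3275e+00] F [-1.16 -0.26 -0.26] M [ 0.035 -0.062  0.028] grip 0.0939 0.0 cam [0.506 0.076 0.446] [-0.06 -0.23 -0.97]
ytop [503, 164, 39, 39, 1135] z 0.1292 rect [0.6546 0.0052] [0.0282 0.0271] 2.6
redtop [304, 207, 25, 39, 884] z 0.1267 rect [0.4894 0.0098] [0.0308 0.019 ] 76.5
redall [304, 200, 25, 46, 1062] z 0.1266 rect [0.4901 0.0125] [0.0364 0.019 ] 76.5
flange [468, 151, 43, 51, 694] z 0.0684 rect [0.656  0.0048] [0.0402 0.0396] 2.8
scooprim [282, 165, 64, 27, 231] z 0.0376 rect [0.494  0.0397] [0.0256 0.0617] 74.7
scooprim [283, 247, 60, 5, 296] z 0.0372 rect [ 0.4756 -0.0312] [0.0043 0.0607] 76.1
```

View pics/w9.png

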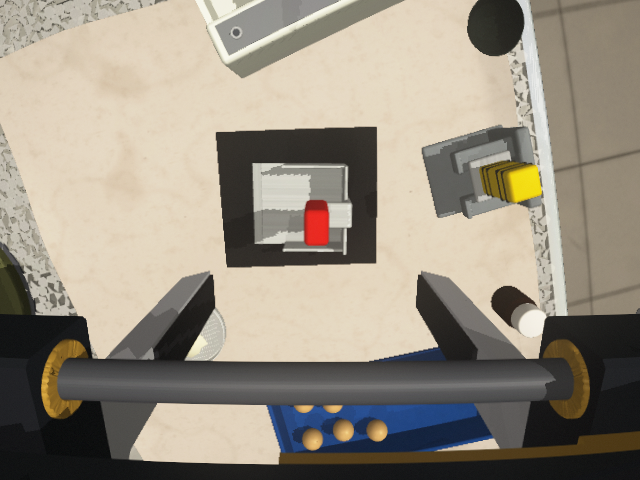

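The scoop handle is at (316,222), with the mouth at the left. Grasping it.

Call:
apply_moves:
  plan: [0.7,0,45,0,0,0,45,0,0,0,45,0,0,0,30,0,0,0,22,0,0,0,0,0]

```text
time_s: 23.35
ee_pos: [0.4882, 0.01, 0.0779]
eef_rot: [-3.136, 0.001, 1.326]
force: [0.3, -0.2, 1.2]
grip_width: 0.094
grip_force: 0.0
```

Call:
apply_moves:
  plan: [0,0,0,0,0,0,0,0,0,0,0,0,0,0,0,0,0,0,0,0,0,0,0,0,0,0,0,0,0,0,0,0,0,0,0,0,0,0,0,0,0,0,0,0,0,0,0,0]
  hand: -1
  squeeze: 50

```text
time_s: 24.55
ee_pos: [0.4899, 0.0099, 0.0809]
eef_rot: [-3.141, 0.0, 1.323]
force: [-0.7, 0.3, -0.8]
grip_width: 0.0196
grip_force: 50.0
```

Call:
apply_moves:
  plan: [0,0,-15,0,0,0,-30,0,0,0,-40,0,0,0,-35,0,0,0,0,0,0,0,0,0]

```text
time_s: 25.15
ee_pos: [0.4899, 0.0099, 0.2008]
eef_rot: [3.141, -0.0, 1.323]
force: [0.2, 0.8, -1.7]
grip_width: 0.0196
grip_force: 50.0
```

Run:
```python
from w import *
t=camera("top");P=cloud(t);H,S,V=hsv(t);X,Y,Z=P[...,0],P[...,1],P[...,2]
print(proj(t,[.49,.01,.1]))
w=wrist("w10");P=cloud(w);X,Y,Z=P[...,0],P[...,1],P[...,2];H,S,V=hsv(w)
b=(X>.42)&(X<.58)&(abs(Y)<.09)&(S<60)
for lo,hi in((.105,.125),(.125,.145),(.145,.165)):
    comps(w,b&(Z>lo)&(Z<hi),f"z{lo}",P=P,mn=100)
tr=(H>105)&(H<125)&(S>100)
comps(w,tr,"blue",P=P,mn=200)
```

```text
[[331.35847312 261.89986937]]
t 25.25 ee [0.4894 0.0099 0.1996] [-3.1394e+00  4.0000e-04  1.3233e+00] F [ 0.19  0.1  -1.07] M [-0.067 -0.039 -0.017] grip 0.0197 50.0 cam [0.506 0.077 0.379] [-0.06 -0.23 -0.97]
z0.105 [206, 183, 154, 131, 11675] z 0.1245 rect [0.4688 0.0136] [0.0869 0.0955] 75.9
z0.125 [258, 183, 108, 4, 411] z 0.1413 rect [0.4973 0.0519] [0.0018 0.0618] 75.8
z0.125 [212, 195, 17, 115, 478] z 0.126 rect [0.4286 0.0217] [0.076  0.0072] 75.9
z0.125 [356, 195, 7, 67, 245] z 0.1413 rect [0.5184 0.0197] [0.0399 0.003 ] 75.5
z0.145 [252, 187, 120, 75, 1198] z 0.1566 rect [0.5036 0.043 ] [0.0361 0.0738] 43.4
blue [504, 401, 43, 58, 2095] z 0.0383 rect [ 0.6408 -0.2509] [0.0795 0.0431] 89.0
blue [272, 405, 87, 48, 2952] z 0.0412 rect [ 0.4384 -0.1885] [0.0555 0.0855] 75.9
```

View pics/w10.png

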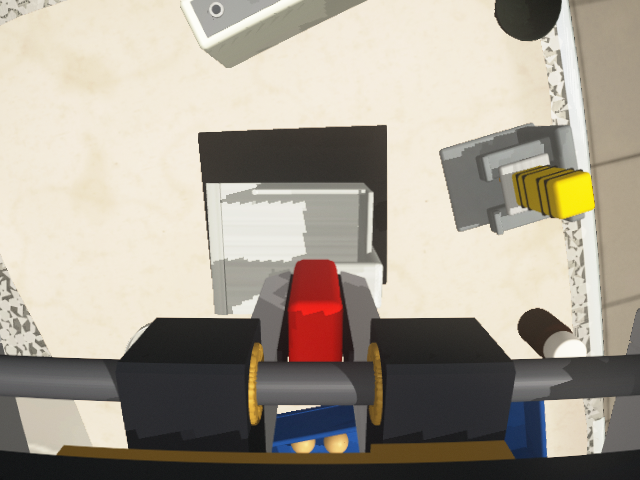

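The scoop is held level and square. I'll pass over the trough to its far side for a clear view of it.

Call:
apply_moves:
  plan: [0,0,-35,0,0,0,-35,0,0,0,-30,-0.1238,0,0,0,-0.1238,-38,4,0,0,-38,4,0,0,-38,4,0,0,-38,4,0,0,-38,4,0,0,-38,4,0,0,-38,4,0,0,-38,4,0,0,-38,4,0,0,0,0,0,0,0,0,0,0,0,0,0,0]

```text
time_s: 26.85
ee_pos: [0.5261, -0.3313, 0.3002]
eef_rot: [-3.141, -0.001, 1.572]
force: [0.1, 0.4, -1.0]
grip_width: 0.0198
grip_force: 50.0
```

Run:
```python
from w import *
w=wrist("w11");P=cloud(w);X,Y,Z=P[...,0],P[...,1],P[...,2];H,S,V=hsv(w)
tr=(X>.34)&(X<.72)&(Y>-.36)&(Y<-.14)
comps(w,tr&(abs(Z-.045)<.006)&(H>100)&(H<128)&(S>80),"rim",P=P,mn=60)
comps(w,tr&(Z<.055)&(H>100)&(H<128)&(S>80),"blue",P=P,mn=200,z=.046)
comps(w,tr&(Z<.015)&(Z>-.01)&(H>100)&(H<128)&(S>80),"floor",P=P,mn=200)
comps(w,tr&(H>5)&(H<22)&(S>70)&(V>110)&(Z>.02),"sand",P=P,mn=60)
```

```text
t 26.9 ee [ 0.5261 -0.3311  0.3006] [-3.1411e+00 -5.0000e-04  1.5719e+00] F [ 0.25 -0.3  -0.82] M [-0.063 -0.084 -0.033] grip 0.0198 50.0 cam [ 0.526 -0.262  0.479] [-0.   -0.24 -0.97]
rim [173, 68, 277, 115, 4422] z 0.0453 rect [ 0.52   -0.2496] [0.1109 0.2801] 88.9
blue [173, 68, 277, 115, 26772] z 0.046 rect [ 0.52   -0.2496] [0.1107 0.2797] 88.9
floor [186, 77, 251, 98, 19863] z 0.0068 rect [ 0.5197 -0.249 ] [0.1024 0.276 ] 88.8
sand [204, 84, 24, 24, 337] z 0.0295 rect [ 0.4204 -0.2178] [0.0234 0.0245] 89.1
sand [280, 86, 24, 24, 343] z 0.0297 rect [ 0.5004 -0.2205] [0.0233 0.0241] 89.8
sand [235, 92, 24, 24, 327] z 0.0295 rect [ 0.453  -0.2264] [0.0239 0.0233] 43.2
sand [240, 133, 23, 23, 307] z 0.0296 rect [ 0.4565 -0.2684] [0.0233 0.0237] 88.6
sand [203, 137, 23, 23, 291] z 0.0293 rect [ 0.4165 -0.2727] [0.0236 0.0235] 24.9
sand [277, 143, 23, 23, 317] z 0.0296 rect [ 0.496  -0.2791] [0.0233 0.0237] 89.9
sand [248, 343, 15, 82, 615] z 0.4182 rect [ 0.5153 -0.3029] [0.016 0.002] 84.2
sand [367, 344, 16, 81, 620] z 0.4182 rect [ 0.5359 -0.303 ] [0.0022 0.0158] 5.6
sand [271, 452, 94, 11, 464] z 0.4249 rect [ 0.5261 -0.312 ] [0.0149 0.002 ] 0.1
```

View pics/w11.png

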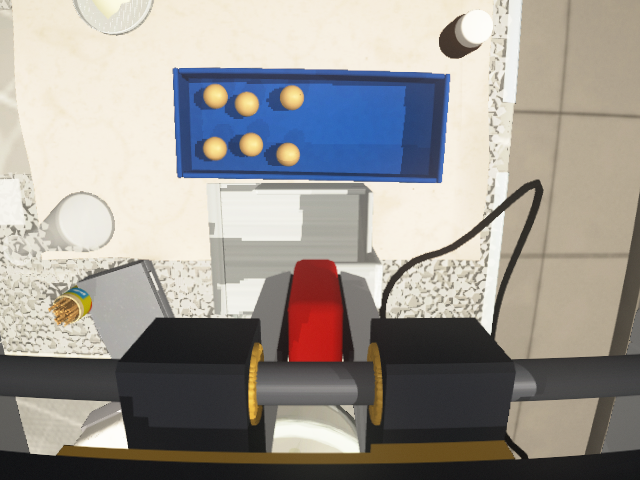

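Six beads are in the −x half at (203–304, 84–165), and the +x half is free. Lowering the scoop there with its mouth toward the beads.

Call:
apply_moves:
  plan: [27,25,0,0,27,25,0,0,26,26,0,0.02,0,0,40,0,0,0,40,0,0,0,40,0,0,0,40,0,0,0,30,0,0,0,14,0,0,0,0,0,0,0,0,0]

```text
time_s: 28.0
ee_pos: [0.6027, -0.2521, 0.0987]
eef_rot: [3.14, 0.001, 1.551]
force: [0.1, -0.7, -1.2]
grip_width: 0.0197
grip_force: 50.0
```

```bash
python3 f.py
```

```text
t 28.25 ee [ 0.6024 -0.2522  0.0982] cass xy 25.6 -519.5 F [ 0.   -0.2  -0.63] sd [0.54 0.28 0.42] Fcx,cy -0.03 -0.2 M [-0.04  -0.094 -0.012]
```

Call:
apply_moves:
  plan: [1,0,5,0,0,0,4,0,0,0,3,0,0,0,0,0,0,0,0,0]

```text
time_s: 28.75
ee_pos: [0.602, -0.2511, 0.0849]
eef_rot: [-3.141, -0.0, 1.551]
force: [0.2, -0.3, -0.6]
grip_width: 0.0199
grip_force: 50.0
```

Call:
apply_moves:
  plan: [0,0,1,0,0,0,0,0,0,0,0,0]

```text
time_s: 29.05
ee_pos: [0.602, -0.2511, 0.084]
eef_rot: [-3.142, -0.0, 1.551]
force: [-0.8, -0.6, -1.2]
grip_width: 0.0199
grip_force: 50.0
```

Call:
apply_moves:
  plan: [0,0,1,0,0,0,0,0,0,0,0,0]

```text
time_s: 29.35
ee_pos: [0.6021, -0.2511, 0.0839]
eef_rot: [3.141, 0.0, 1.551]
force: [-3.1, 0.5, 6.7]
grip_width: 0.0194
grip_force: 50.0
```

```bash
python3 f.py
```

```text
t 29.6 ee [ 0.6021 -0.2511  0.0839] cass xy 25.5 -518.3 F [-2.96  0.97  7.03] sd [0.34 0.37 0.22] Fcx,cy -2.72 1.51 M [ 0.274  0.698 -0.026]
```

Contact with the trough floor. Ease off 0.7 mm and push toward the robot-side end.

Call:
apply_moves:
  plan: [0,0,-0.7,0,0,-4,0,0,0,-7,0,0,0,-7,0,0,0,-7,0,0,0,-7,0,0,0,-7,0,0,0,-7,0,0,0,-7,0,0,0,-7,0,0,0,-7,0,0,0,-7,0,0,0,-7,0,0,0,-7,0,0,0,-7,0,0,0,-7,0,0,0,0,0,0]

```text
time_s: 31.3
ee_pos: [0.499, -0.2491, 0.0839]
eef_rot: [-3.141, 0.0, 1.551]
force: [-2.7, 0.8, 9.4]
grip_width: 0.02
grip_force: 50.0
```

```bash
python3 f.py
python3 - <<'E'
from w import *
t=camera("top");cv2.imwrite("pics/t12.png",cv2.resize(t["image"][190:320,380:460],None,fx=4,fy=4)[:,:,::-1]);np.savez("pics/t12.npz",**t)
E
```

```text
t 31.55 ee [ 0.4991 -0.2491  0.0839] cass xy -75.3 -496.8 F [-3.34  1.18 10.39] sd [0.42 0.46 0.68] Fcx,cy -3.05 1.79 M [0.009 0.542 0.02 ]
```

View pics/t12.png

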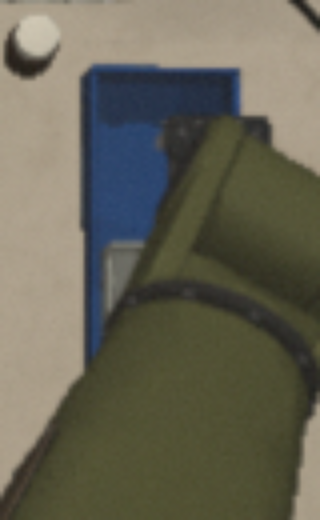

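Call:
apply_moves:
  plan: [0,0,-0.8,0,0,-6,0,0,0,-6,0,0,0,-6,0,0,0,-6,0,0,0,-5,0,0,0,-5,0,0,0,-3,0,0,0,0,0,0,0,0,0,0]

```text
time_s: 32.6
ee_pos: [0.4635, -0.2485, 0.0849]
eef_rot: [3.14, 0.001, 1.551]
force: [0.3, 0.3, -1.7]
grip_width: 0.0194
grip_force: 50.0
```

```bash
python3 f.py
python3 - <<'E'
from w import *
w=wrist("w13");P=cloud(w);H,S,V=hsv(w)
comps(w,(H>5)&(H<22)&(S>70)&(V>110)&(P[...,2]<.06)&(P[...,1]<-.1),"sand",P=P,mn=20)
s=camera("scene");cv2.imwrite("pics/s13.png",cv2.resize(s["image"][190:290,330:430],(400,400))[:,:,::-1])
E
```

```text
t 32.85 ee [ 0.4628 -0.2483  0.0843] cass xy -110.8 -489.2 F [ 0.97 -0.85 -1.94] sd [0.27 0.45 0.27] Fcx,cy 0.8 -1.02 M [-0.288 -0.388  0.054]
t 32.9 ee [ 0.4628 -0.2483  0.0843] [-3.1411e+00 -1.0000e-04  1.5509e+00] F [-0.18 -1.17 -2.02] M [-0.304 -0.344  0.071] grip 0.0194 50.0 cam [ 0.464 -0.179  0.264] [-0.01 -0.24 -0.97]
sand [185, 176, 79, 142, 5351] z 0.0375 rect [ 0.41   -0.2401] [0.0429 0.0843] 0.7
sand [242, 220, 43, 42, 1133] z 0.0323 rect [ 0.4323 -0.2368] [0.0245 0.0245] 88.8
```

View pics/w13.png

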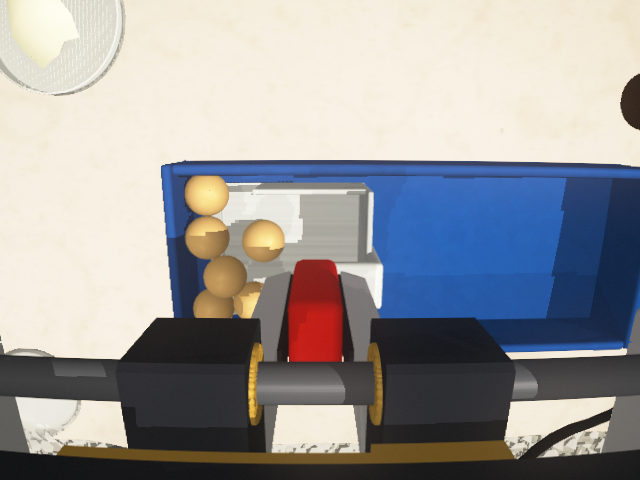

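Four beads are trapped between the wall and the lip, and two are already in the bowl. Pushing on.

Call:
apply_moves:
  plan: [0,-2,0,0,0,-2,0,0,0,-2,0,0,0,-1,0,0,0,0,0,0,0,0,0,0]

```text
time_s: 33.55
ee_pos: [0.456, -0.2481, 0.0845]
eef_rot: [-3.142, -0.0, 1.551]
force: [0.6, 0.0, -2.7]
grip_width: 0.0201
grip_force: 50.0
```

```bash
python3 f.py
python3 - <<'E'
from w import *
w=wrist("w14")
E
```

```text
t 33.8 ee [ 0.4561 -0.2482  0.0844] cass xy -117.3 -487.8 F [-0.13  0.04 -1.46] sd [0.53 0.32 0.4 ] Fcx,cy -0.13 0.06 M [-0.051 -0.118  0.035]
t 33.85 ee [ 0.456  -0.2482  0.0844] [-3.1415 -0.      1.5509] F [ 0.35  0.63 -2.81] M [-0.045 -0.134 -0.005] grip 0.0198 50.0 cam [ 0.457 -0.179  0.264] [-0.01 -0.24 -0.97]
```

View pics/w14.png

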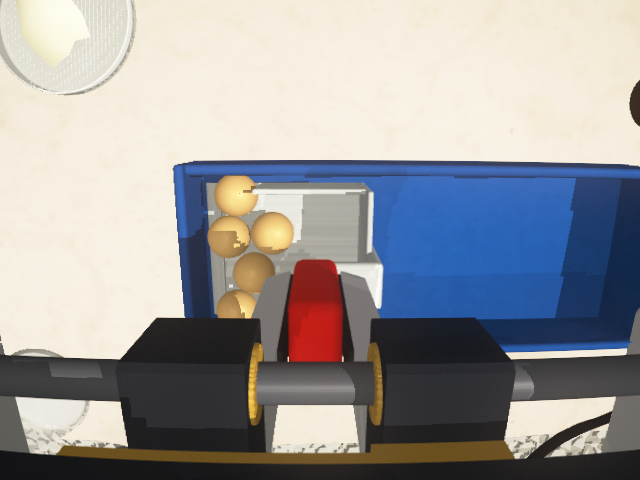

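Call:
apply_moves:
  plan: [0,-1,0,0,0,-1,0,0,0,-1,0,0,0,0,0,0,0,0,0,0]

```text
time_s: 34.35
ee_pos: [0.4533, -0.2481, 0.0845]
eef_rot: [3.141, 0.0, 1.551]
force: [2.2, 0.1, -2.7]
grip_width: 0.0201
grip_force: 50.0
```

```bash
python3 f.py
python3 - <<'E'
from w import *
w=wrist("w15");P=cloud(w);H,S,V=hsv(w);X,Y,Z=P[...,0],P[...,1],P[...,2]
m=(H>5)&(H<22)&(S>60)&(V>80)&(Z<.06)&(Z>.01)&(Y<-.15);m[330:]=0
g=cv2.cvtColor(w["image"],cv2.COLOR_RGB2GRAY);g[~m]=0
c=cv2.HoughCircles(cv2.GaussianBlur((m*255).astype(np.uint8),(5,5),0),cv2.HOUGH_GRADIENT,1,25,param1=100,param2=9,minRadius=17,maxRadius=26)
for u,v,r in c[0]: print(u,v,r,plane(w,[u,v],.0225)[0].round(4), Z[int(v),int(u)].round(4))
E
```

```text
t 34.6 ee [ 0.4533 -0.2481  0.0846] cass xy -120.1 -487.2 F [ 2.85 -0.08 -2.32] sd [0.59 1.02 0.44] Fcx,cy 2.78 -0.62 M [ 0.031 -1.08   0.003]
t 34.65 ee [ 0.4533 -0.2481  0.0846] [3.1410e+00 2.0000e-04 1.5509e+00] F [ 3.9  -0.94 -3.41] M [ 0.085 -1.21   0.037] grip 0.02 50.0 cam [ 0.454 -0.179  0.264] [-0.   -0.24 -0.97]
227.5 236.5 20.8 [ 0.4001 -0.236   0.0225] 0.0328
271.5 232.5 21.0 [ 0.4269 -0.2341  0.0225] 0.0333
236.5 194.5 22.0 [ 0.4072 -0.2107  0.0225] 0.0337
253.5 271.5 20.8 [ 0.4147 -0.2585  0.0225] 0.0327
237.5 309.5 21.0 [ 0.403  -0.2835  0.0225] 0.0319
```

The lip touches the end wall, but the front row is spread across the width with outer beads at the side-wall edges. I'll retreat gently and push again to settle them in deeper.

Call:
apply_moves:
  plan: [0,3,0,0,0,5,0,0,0,6,0,0,0,8,0,0,0,9,0,0,0,10,0,0,0,10,0,0,0,9,0,0,0,-4,0,0,0,-9,0,0,0,-10,0,0,0,-10,0,0,0,-10,0,0,0,-7,0,0,0,-5,0,0,0,-3,0,0,0,-2,0,0]

```text
time_s: 36.35
ee_pos: [0.4532, -0.2482, 0.0846]
eef_rot: [3.141, 0.0, 1.551]
force: [7.0, 0.5, -0.4]
grip_width: 0.0198
grip_force: 50.0
```

```bash
cat > beads.py <<'E'
from w import *
w=wrist("wb");P=cloud(w);H,S,V=hsv(w);X,Y,Z=P[...,0],P[...,1],P[...,2]
o=monitor.get_obs();e=o["ee_pos"]
m=(H>5)&(H<22)&(S>60)&(V>70)&(Z<e[2]-.02)&(Z>.01);m[330:]=0;m[:120]=0
c=cv2.HoughCircles(cv2.GaussianBlur((m*255).astype(np.uint8),(5,5),0),cv2.HOUGH_GRADIENT,1,22,param1=100,param2=9,minRadius=17,maxRadius=26)
a=o["eef_rot"][2]-np.pi/2;ux=np.array([np.cos(a),np.sin(a)]);uy=np.array([-ux[1],ux[0]])
for u,v,r in c[0]:
    p=plane(w,[u,v],e[2]-.062)[0];d=p[:2]-e[:2];print(u,v,r,"lip-rel x",((d@ux+.068)*1e3).round(1),"y",(d@uy*1e3).round(1))
E
python3 beads.py
```

```text
t 36.4 ee [ 0.4533 -0.2482  0.0847] [3.1402e+00 3.0000e-04 1.5507e+00] F [ 0.34  0.54 -3.09] M [ 0.017 -0.538  0.002] grip 0.0197 50.0 cam [ 0.454 -0.179  0.264] [-0.   -0.24 -0.97]
258.5 241.5 21.0 lip-rel x 33.2 y 8.0
232.5 195.5 21.8 lip-rel x 18.7 y 35.9
311.5 232.5 21.8 lip-rel x 65.3 y 13.5
243.5 304.5 21.2 lip-rel x 22.3 y -32.9
294.5 275.5 22.3 lip-rel x 54.7 y -13.6
```

View pics/wb.png

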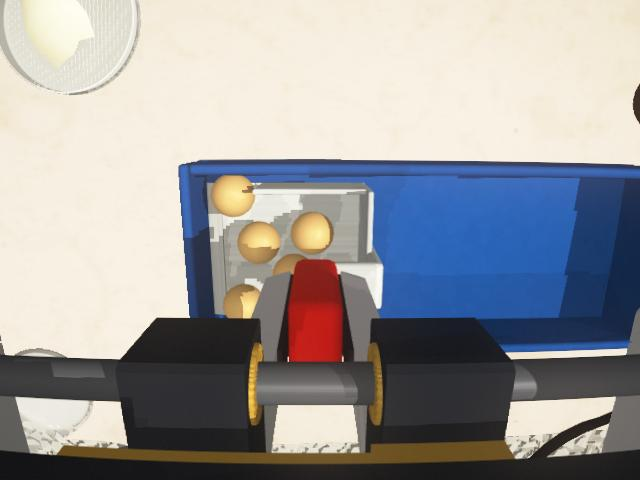

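Inner beads are deeper now, but corner beads remain at y +36 and −33 mm. I'll hug the +y wall so that wall feeds its corner bead inside the scoop's wall, and stroke again.

Call:
apply_moves:
  plan: [0,3,0,0,0,5,0,0,2,5,0,0,2,6,0,0,1,7,0,0,0,8,0,0,0,8,0,0,0,6,0,0,0,-6,0,0,0,-12,0,0,0,-12,0,0,0,-8,0,0,0,-5,0,0,0,-3,0,0,0,-2,0,0]

```text
time_s: 37.9
ee_pos: [0.4533, -0.2432, 0.0846]
eef_rot: [3.141, 0.0, 1.551]
force: [6.3, 0.3, 0.0]
grip_width: 0.0195
grip_force: 50.0
```

```bash
python3 beads.py
```

```text
t 37.95 ee [ 0.4534 -0.2432  0.0847] [3.1402e+00 3.0000e-04 1.5508e+00] F [ 0.9   0.34 -1.89] M [ 0.083 -0.457 -0.07 ] grip 0.0198 50.0 cam [ 0.454 -0.174  0.264] [-0.   -0.24 -0.97]
329.5 233.5 21.0 lip-rel x 76.1 y 12.9
236.5 210.5 21.8 lip-rel x 20.7 y 27.0
277.5 234.5 22.1 lip-rel x 44.8 y 12.3
301.5 269.5 21.0 lip-rel x 59.1 y -9.7
253.5 296.5 19.3 lip-rel x 28.9 y -27.5
```

Call:
apply_moves:
  plan: [0,3,0,0,0,6,0,0,0,9,0,0,0,10,0,0,0,8,0,0,0,-8,0,0,0,-12,0,0,0,-8,0,0,0,-4,0,0,0,-3,0,0,0,0,0,0]

```text
time_s: 39.05
ee_pos: [0.454, -0.2432, 0.0846]
eef_rot: [3.141, 0.0, 1.551]
force: [0.7, 0.2, -2.5]
grip_width: 0.0198
grip_force: 50.0
```

```bash
python3 beads.py
```

```text
t 39.1 ee [ 0.4542 -0.2432  0.0846] [3.1414e+00 1.0000e-04 1.5508e+00] F [ 0.64 -0.52 -2.34] M [ 0.021 -0.109 -0.036] grip 0.02 50.0 cam [ 0.455 -0.174  0.264] [-0.01 -0.24 -0.97]
276.5 226.5 21.4 lip-rel x 44.2 y 17.2
327.5 229.5 20.5 lip-rel x 74.7 y 15.4
231.5 211.5 21.8 lip-rel x 17.6 y 26.4
304.5 264.5 19.3 lip-rel x 60.8 y -6.6
```

View pics/wb.png

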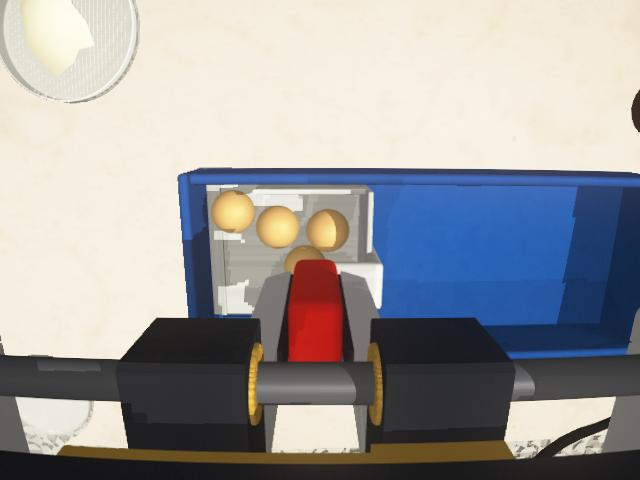

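(I have used my picture allowance, so I'll rely on numbers from here.) I'll retreat and stop, so the beads roll to the back of the bowl between the side walls.

Call:
apply_moves:
  plan: [0,2,0,0,0,4,0,0,0,6,0,0,0,8,0,0,0,8,0,0,0,8,0,0,0,8,0,0,0,8,0,0,0,8,0,0,0,0,0,0,0,0,0,0,0,0,0,0,0,0,0,0]

```text
time_s: 40.4
ee_pos: [0.5139, -0.2444, 0.0845]
eef_rot: [-3.141, -0.0, 1.551]
force: [0.3, 0.5, -2.1]
grip_width: 0.0197
grip_force: 50.0
```

```bash
python3 beads.py; python3 beads.py; python3 beads.py
```

```text
t 40.45 ee [ 0.514  -0.2444  0.0845] [3.1415 0.     1.5507] F [ 1.04 -0.18 -2.86] M [-0.04  -0.083  0.002] grip 0.0194 50.0 cam [ 0.515 -0.175  0.264] [-0.01 -0.24 -0.97]
336.5 229.5 21.0 lip-rel x 80.3 y 15.4
240.5 210.5 21.8 lip-rel x 23.1 y 27.0
285.5 227.5 21.4 lip-rel x 49.7 y 16.6
316.5 268.5 24.0 lip-rel x 68.3 y -9.1
t 40.5 ee [ 0.514  -0.2444  0.0845] [3.1415e+00 1.0000e-04 1.5508e+00] F [-0.41 -0.11 -1.3 ] M [-0.092 -0.096  0.085] grip 0.0192 50.0 cam [ 0.515 -0.175  0.264] [-0.01 -0.24 -0.97]
285.5 226.5 21.1 lip-rel x 49.8 y 17.2
336.5 229.5 20.7 lip-rel x 80.3 y 15.4
241.5 210.5 21.7 lip-rel x 23.7 y 27.0
312.5 263.5 18.5 lip-rel x 65.9 y -5.9
t 40.55 ee [ 0.514  -0.2444  0.0845] [3.1415e+00 1.0000e-04 1.5507e+00] F [ 0.01 -0.78 -2.48] M [ 0.01  -0.054 -0.01 ] grip 0.0196 50.0 cam [ 0.515 -0.175  0.264] [-0.01 -0.24 -0.97]
285.5 226.5 21.1 lip-rel x 49.8 y 17.3
336.5 229.5 21.0 lip-rel x 80.3 y 15.4
240.5 210.5 21.8 lip-rel x 23.2 y 27.0
314.5 266.5 21.2 lip-rel x 67.1 y -7.8
620.5 108.5 23.6 lip-rel x 248.6 y 89.2
```

Beads have settled, three on the +y side in a column and the rest behind the handle. I'll lift and carry gently, with a quick start and a soft stop.

Call:
apply_moves:
  plan: [0,0,-4,0,0,0,-8,0,0,0,-14,0,0,0,-20,0,0,0,-22,0,0,0,-20,0,0,0,-16,0,0,0,-10,0,0,0,-6,0,0,0,0,0]

```text
time_s: 41.55
ee_pos: [0.5142, -0.2444, 0.2052]
eef_rot: [3.141, 0.0, 1.551]
force: [0.0, 1.3, -1.9]
grip_width: 0.0194
grip_force: 50.0
```

```bash
python3 beads.py; python3 f.py
```

```text
t 41.6 ee [ 0.514  -0.2443  0.2043] [-3.1414e+00 -1.0000e-04  1.5509e+00] F [-0.62 -0.36 -2.36] M [-0.054 -0.061  0.01 ] grip 0.0198 50.0 cam [ 0.515 -0.175  0.384] [-0.   -0.24 -0.97]
335.5 230.5 21.6 lip-rel x 80.0 y 14.4
239.5 211.5 22.1 lip-rel x 22.7 y 26.1
286.5 226.5 21.5 lip-rel x 50.6 y 16.9
314.5 267.5 23.0 lip-rel x 67.4 y -8.9
t 41.85 ee [ 0.514  -0.2442  0.2039] cass xy -59.7 -494.9 F [-0.1   0.2  -1.94] sd [0.39 0.27 0.23] Fcx,cy -0.06 0.22 M [-0.046 -0.09   0.006]
```

Call:
apply_moves:
  plan: [6,0,0,0,12,0,0,0,18,0,0,0,24,0,0,0,30,0,0,0,30,0,0,0,30,0,0,0,30,0,0,0,30,0,0,0,30,0,0,0,30,0,0,0]

```text
time_s: 42.95
ee_pos: [0.5188, 0.0281, 0.2046]
eef_rot: [3.141, -0.0, 1.552]
force: [0.5, 0.4, -2.2]
grip_width: 0.0198
grip_force: 50.0
```

Call:
apply_moves:
  plan: [28,1,0,0,27,2,0,0,26,4,0,0,24,5,0,0,22,6,0,0,20,7,0,0,18,7,0,0,16,7,0,0,14,7,0,0,12,7,0,0,10,7,0,0,9,6,0,0,8,5,0,0,6,5,0,0,5,4,0,0,4,3,0,0,2,1,0,0,1,1,0,0]

```text
time_s: 44.75
ee_pos: [0.6095, 0.276, 0.2044]
eef_rot: [-3.141, 0.0, 1.551]
force: [-0.2, -0.3, -2.8]
grip_width: 0.0197
grip_force: 50.0
```

```bash
python3 beads.py
python3 - <<'E'
from w import *
t=camera("top");np.savez("pics/t20.npz",**t);P=cloud(t);H,S,V=hsv(t);X,Y,Z=P[...,0],P[...,1],P[...,2]
comps(t,(H>8)&(H<20)&(S>90)&(V>120)&(X>.37)&(X<.67)&(Y>-.32)&(Y<-.18),"sand in trough",P=P,mn=6)
comps(t,(H>8)&(H<20)&(S>90)&(V>120)&(X>.3)&(X<.75)&(Y>-.18),"sand else",P=P,mn=6)
E
```

```text
t 44.8 ee [0.6096 0.2759 0.2044] [-3.1415e+00  1.0000e-04  1.5507e+00] F [-0.18 -0.96 -2.34] M [-0.061 -0.17  -0.004] grip 0.0197 50.0 cam [0.611 0.345 0.384] [-0.01 -0.24 -0.97]
230.5 260.5 21.0 lip-rel x 15.6 y -4.0
332.5 223.5 21.6 lip-rel x 77.8 y 19.1
272.5 230.5 21.5 lip-rel x 41.9 y 14.8
307.5 255.5 20.8 lip-rel x 62.8 y -0.8
sand else [135, 270, 1, 8, 8] z 0.0072 rect [0.4644 0.595 ] [0.021 0.   ] 3.2
```

The trough is empty and all beads are still aboard. Next: align with the cassette and lower.

Call:
apply_moves:
  plan: [0,0,0,-0.008,0,0,0,-0.015,0,0,0,-0.015,1,0,0,-0.015,1,0,0,-0.015,0,0,3,-0.015,0,0,5,-0.015,0,0,6,-0.015,0,0,6,-0.015,0,0,6,-0.015,0,0,5,-0.015,0,0,4,-0.015,0,0,2,-0.015,0,0,0,-0.015,0,0,0,-0.007,0,0,0,0]

```text
time_s: 46.45
ee_pos: [0.6095, 0.2779, 0.1678]
eef_rot: [3.141, -0.0, 1.761]
force: [1.1, 0.1, -3.0]
grip_width: 0.0204
grip_force: 50.0
```

```bash
python3 beads.py
python3 - <<'E'
from w import *
w=np.load("pics/wb.npz");P=cloud(w);X,Y,Z=P[...,0],P[...,1],P[...,2]
H,S,V=hsv(w);e=monitor.get_obs()["ee_pos"];d=e[:2]-np.array([.5228,.2615]);print("handle cass",d@[.982,.189],d@[-.189,.982])
m=(X>.4)&(X<.7)&(Y>.25)&(abs(Z-.087)<.004)&(V>60);comps(w,m,"block",P=P,mn=200)
m=(X>.4)&(X<.7)&(Y>.15)&(Z>.088)&(Z<.096)&(S<60);comps(w,m,"scoop floor",P=P,mn=200)
E
```

```text
t 46.5 ee [0.6095 0.2779 0.1677] [ 3.1411e+00 -1.0000e-04  1.7609e+00] F [-1.18 -1.01 -2.12] M [-0.047 -0.037  0.019] grip 0.0198 50.0 cam [0.596 0.346 0.347] [ 0.05 -0.23 -0.97]
332.5 222.5 21.3 lip-rel x 78.0 y 19.8
230.5 260.5 20.5 lip-rel x 15.8 y -3.9
272.5 231.5 21.5 lip-rel x 42.0 y 14.3
307.5 255.5 20.7 lip-rel x 63.0 y -0.7
handle cass 0.08829074763548787 -0.00024990197706286694
block [28, 101, 305, 82, 17665] z 0.0872 rect [0.5119 0.3273] [0.1932 0.0491] 10.6
scoop floor [206, 183, 154, 132, 8134] z 0.0924 rect [0.5898 0.2724] [0.0957 0.0875] 10.9
```

Everything is aligned, the shutter is parked beneath the scoop, and the lip is at cassette x +20. I'll back up 50 mm gently for a run, then jab and stop short so the beads roll out over the step.

Call:
apply_moves:
  plan: [0,2,0,0,0,3,0,0,0,4,0,0,0,5,0,0,0,6,0,0,0,6,0,0,0,6,0,0,0,5,0,0,0,5,0,0,0,4,0,0,0,3,0,0,0,1,0,0,0,0,0,0]

```text
time_s: 47.8
ee_pos: [0.6586, 0.2873, 0.1673]
eef_rot: [-3.141, 0.0, 1.761]
force: [-0.8, -0.2, -2.1]
grip_width: 0.02
grip_force: 50.0
```

```bash
python3 beads.py
```

```text
t 47.85 ee [0.6585 0.2873 0.1674] [-3.1415 -0.      1.7609] F [ 0.27  0.58 -2.31] M [ 0.03  -0.14  -0.014] grip 0.0198 50.0 cam [0.645 0.355 0.347] [ 0.04 -0.23 -0.97]
230.5 260.5 21.0 lip-rel x 15.9 y -3.9
333.5 222.5 21.3 lip-rel x 78.6 y 19.8
271.5 230.5 21.7 lip-rel x 41.5 y 14.9
307.5 255.5 20.8 lip-rel x 63.0 y -0.7
```

Call:
apply_moves:
  plan: [0,-20,0,0,0,-35,0,0,0,-40,0,0,0,0,0,0,0,0,0,0,0,0,0,0,0,0,0,0,0,0,0,0,0,0,0,0]

```text
time_s: 48.75
ee_pos: [0.5656, 0.2694, 0.1672]
eef_rot: [-3.142, 0.0, 1.761]
force: [0.6, 0.3, -1.0]
grip_width: 0.0197
grip_force: 50.0
```

```bash
python3 beads.py; python3 f.py
python3 - <<'E'
from w import *
w=np.load("pics/wb.npz");P=cloud(w);X,Y,Z=P[...,0],P[...,1],P[...,2];H,S,V=hsv(w)
comps(w,(H>5)&(H<22)&(S>70)&(V>60)&(Z<.085)&(X<.56)&(Y>.18),"sand low",P=P,mn=30)
E
```

```text
t 48.8 ee [0.5655 0.2694 0.1672] [-3.1414  0.      1.7608] F [ 0.02  0.49 -1.52] M [ 0.028 -0.128  0.   ] grip 0.0196 50.0 cam [0.552 0.337 0.346] [ 0.04 -0.23 -0.97]
248.5 254.5 21.0 lip-rel x 27.1 y -0.1
242.5 297.5 21.0 lip-rel x 22.2 y -28.1
243.5 209.5 20.7 lip-rel x 25.2 y 27.7
165.5 198.5 17.4 lip-rel x -21.4 y 34.4
172.5 254.5 19.1 lip-rel x -19.9 y -0.2
167.5 229.5 17.4 lip-rel x -21.7 y 15.5
t 49.05 ee [0.5653 0.2694 0.1674] cass xy 87.7 -0.2 F [-0.07 -0.08 -1.44] sd [0.42 0.46 0.19] Fcx,cy -0.09 -0.07 M [-0.039 -0.117  0.003]
sand low [149, 181, 39, 93, 2400] z 0.0302 rect [0.4507 0.2473] [0.0265 0.0748] 11.0
```

Three beads are in, and three remain in the scoop at its front. I'll repeat with a longer run.

Call:
apply_moves:
  plan: [0,2,0,0,0,4,0,0,0,6,0,0,0,8,0,0,0,8,0,0,0,8,0,0,0,8,0,0,0,8,0,0,0,8,0,0,0,8,0,0,0,8,0,0,0,8,0,0,0,7,0,0,0,6,0,0,0,5,0,0,0,4,0,0,0,3,0,0,0,2,0,0,0,0,0,0]

```text
time_s: 50.95
ee_pos: [0.6744, 0.2904, 0.1674]
eef_rot: [-3.142, -0.0, 1.761]
force: [0.1, 0.3, -0.7]
grip_width: 0.0198
grip_force: 50.0
```

```bash
python3 beads.py
```

```text
t 51.0 ee [0.6742 0.2904 0.1674] [-3.1416  0.      1.7609] F [ 0.8   0.44 -2.18] M [-0.018 -0.12   0.012] grip 0.0197 50.0 cam [0.661 0.358 0.347] [ 0.04 -0.23 -0.97]
249.5 254.5 20.5 lip-rel x 27.7 y -0.1
246.5 208.5 21.8 lip-rel x 27.0 y 28.3
241.5 296.5 20.8 lip-rel x 21.6 y -27.5
36.5 201.5 19.1 lip-rel x -103.6 y 33.4
41.5 226.5 17.7 lip-rel x -102.7 y 17.7
46.5 260.5 17.4 lip-rel x -102.9 y -4.4
```

Call:
apply_moves:
  plan: [0,-25,0,0,0,-40,0,0,0,-47,0,0,0,0,0,0,0,0,0,0,0,0,0,0,0,0,0,0,0,0,0,0,0,0,0,0]

```text
time_s: 51.9
ee_pos: [0.5647, 0.2692, 0.1672]
eef_rot: [-3.141, 0.0, 1.761]
force: [1.0, 0.8, -1.0]
grip_width: 0.0198
grip_force: 50.0
```

```bash
python3 beads.py; python3 f.py
python3 - <<'E'
from w import *
w=np.load("pics/wb.npz");P=cloud(w);X,Y,Z=P[...,0],P[...,1],P[...,2];H,S,V=hsv(w)
comps(w,(H>5)&(H<22)&(S>70)&(V>60)&(Z<.085)&(X<.56)&(Y>.18),"sand low",P=P,mn=30)
E
```

```text
t 51.95 ee [0.5646 0.2692 0.1672] [-3.1415  0.      1.7608] F [ 0.39 -0.44 -0.87] M [-0.046 -0.092  0.009] grip 0.0198 50.0 cam [0.551 0.337 0.346] [ 0.04 -0.23 -0.97]
244.5 213.5 21.4 lip-rel x 25.7 y 25.3
171.5 255.5 18.1 lip-rel x -20.6 y -0.8
165.5 198.5 17.4 lip-rel x -21.3 y 34.5
167.5 225.5 17.35 lip-rel x -21.5 y 18.0
t 52.2 ee [0.5643 0.2692 0.1674] cass xy 86.7 -0.2 F [-0.09 -0.24 -1.02] sd [0.24 0.34 0.49] Fcx,cy -0.14 -0.22 M [-0.04  -0.106  0.003]
sand low [151, 181, 38, 93, 2399] z 0.0302 rect [0.4509 0.2473] [0.0261 0.0747] 11.1
```

Call:
apply_moves:
  plan: [0,2,0,0,0,4,0,0,0,6,0,0,0,8,0,0,0,8,0,0,0,8,0,0,0,8,0,0,0,8,0,0,0,8,0,0,0,8,0,0,0,8,0,0,0,8,0,0,0,7,0,0,0,6,0,0,0,5,0,0,0,4,0,0,0,3,0,0,0,2,0,0,0,0,0,0]

```text
time_s: 54.1
ee_pos: [0.6734, 0.2902, 0.1674]
eef_rot: [-3.142, -0.0, 1.761]
force: [-0.3, -0.1, -1.3]
grip_width: 0.0194
grip_force: 50.0
```

```bash
python3 beads.py; python3 f.py
python3 - <<'E'
from w import *
w=np.load("pics/wb.npz");P=cloud(w);X,Y,Z=P[...,0],P[...,1],P[...,2];H,S,V=hsv(w)
comps(w,(H>5)&(H<22)&(S>70)&(V>60)&(Z<.085)&(X<.56)&(Y>.18),"sand low",P=P,mn=30)
comps(w,(H>5)&(H<22)&(S>70)&(V>60)&(Z>.085)&(Z<.13),"sand scoop",P=P,mn=30)
t=camera("scene");P=cloud(t);H,S,V=hsv(t);X,Y,Z=P[...,0],P[...,1],P[...,2]
comps(t,(H>5)&(H<22)&(S>70)&(V>60)&(X>.38)&(X<.75)&(Y>.15)&(Y<.4),"scene sand",P=P,mn=6)
t=camera("top");P=cloud(t);H,S,V=hsv(t);X,Y,Z=P[...,0],P[...,1],P[...,2]
comps(t,(H>5)&(H<22)&(S>70)&(V>60)&(X>.38)&(X<.75)&(Y>.15)&(Y<.4),"top sand",P=P,mn=6)
E
```

```text
t 54.15 ee [0.6733 0.2902 0.1674] [-3.1416 -0.      1.7609] F [-0.08 -0.15 -0.55] M [-0.002 -0.035  0.062] grip 0.0199 50.0 cam [0.66  0.358 0.347] [ 0.04 -0.23 -0.97]
242.5 214.5 20.7 lip-rel x 24.5 y 24.6
48.5 254.5 17.9 lip-rel x -100.9 y -0.5
38.5 201.5 19.1 lip-rel x -102.3 y 33.3
43.5 232.5 18.8 lip-rel x -102.0 y 13.8
t 54.4 ee [0.6732 0.2902 0.1676] cass xy 197.6 -0.2 F [-0.02 -0.18 -1.12] sd [0.52 0.76 0.49] Fcx,cy -0.05 -0.17 M [-0.037 -0.099 -0.008]
sand low [22, 183, 43, 90, 2252] z 0.03 rect [0.4544 0.2479] [0.0305 0.0747] 11.3
sand scoop [221, 192, 43, 44, 1012] z 0.1151 rect [0.6269 0.3085] [0.0242 0.0249] 7.9
scene sand [187, 189, 20, 12, 63] z 0.2961 rect [0.657  0.3233] [0.0739 0.0337] 10.7
scene sand [200, 200, 6, 6, 20] z 0.286 rect [0.6268 0.313 ] [0.0098 0.0245] 47.1
scene sand [210, 259, 9, 9, 69] z 0.117 rect [0.6117 0.3132] [0.0204 0.0377] 59.4
scene sand [256, 292, 17, 15, 126] z 0.0312 rect [0.5    0.2401] [0.0315 0.0531] 10.7
```

Run:
```python
from w import *
w=np.load("pics/wb.npz");P=cloud(w);H,S,V=hsv(w)
d=P[...,:2]-np.array([.5228,.2615]);cx=d@[.982,.189];cy=d@[-.189,.982];Z=P[...,2]
m=(cx>-.088)&(cx<0)&(abs(cy)<.054)&(Z<.06)
print("visible compartment area: y-range",cy[m].min(),cy[m].max(),"x",cx[m].min(),cx[m].max())
for y0 in range(-54,54,9):
    k=m&(cy*1e3>=y0)&(cy*1e3<y0+9);print(y0,k.sum(),np.percentile(Z[k],[10,50,95]).round(3) if k.sum() else "", np.percentile(cx[k]*1e3,[2,98]).round(0) if k.sum() else "", "sand",(k&(H>5)&(H<25)&(S>80)).sum())
```

```text
visible compartment area: y-range -0.05393103354547455 0.050809541458133184 x -0.08799094008626465 -0.05228723602828528
-54 317 [0.005 0.006 0.007] [-87. -54.] sand 0
-45 281 [0.005 0.006 0.027] [-78. -54.] sand 57
-36 470 [0.006 0.023 0.032] [-83. -54.] sand 286
-27 567 [0.005 0.022 0.031] [-84. -54.] sand 346
-18 415 [0.005 0.007 0.029] [-81. -54.] sand 166
-9 515 [0.006 0.024 0.032] [-84. -54.] sand 321
0 595 [0.005 0.021 0.031] [-84. -54.] sand 346
9 413 [0.005 0.007 0.029] [-81. -55.] sand 180
18 552 [0.005 0.024 0.032] [-84. -54.] sand 360
27 591 [0.005 0.017 0.03 ] [-84. -54.] sand 311
36 390 [0.005 0.006 0.007] [-87. -54.] sand 2
45 243 [0.005 0.006 0.007] [-87. -54.] sand 0
```

Call:
apply_moves:
  plan: [0,-22,0,0,0,-40,0,0,0,-49,0,0,0,0,0,0,0,0,0,0,0,0,0,0,0,0,0,0,0,0,0,0,0,0,0,0]

```text
time_s: 55.4
ee_pos: [0.5647, 0.2692, 0.1672]
eef_rot: [-3.142, -0.0, 1.761]
force: [-1.0, -0.7, -0.9]
grip_width: 0.0196
grip_force: 50.0
```

```bash
python3 beads.py
```

```text
t 55.45 ee [0.5646 0.2692 0.1672] [-3.1414  0.      1.7607] F [ 0.34 -0.44 -0.93] M [ 0.017 -0.087 -0.068] grip 0.0201 50.0 cam [0.551 0.337 0.346] [ 0.04 -0.23 -0.97]
166.5 198.5 17.4 lip-rel x -20.7 y 34.5
167.5 225.5 19.4 lip-rel x -21.5 y 18.0
172.5 255.5 18.2 lip-rel x -19.9 y -0.8
```

No bead is visible in the scoop now. I'll lift and step aside to count the beads in the compartment.

Call:
apply_moves:
  plan: [0,0,-8,0,0,0,-16,0,0,0,-24,0,0,0,-24,0,0,0,-16,0,0,0,-8,0,-3,0,0,0,-6,0,0,0,-9,0,0,0,-12,0,0,0,-12,0,0,0,-12,0,0,0,-12,0,0,0,-12,0,0,0,-12,0,0,0,-9,0,0,0,-6,0,0,0,-3,0,0,0]

```text
time_s: 57.25
ee_pos: [0.5848, 0.1626, 0.2635]
eef_rot: [3.142, -0.0, 1.761]
force: [0.6, 0.9, -1.3]
grip_width: 0.0196
grip_force: 50.0
```

```bash
cat > comp.py <<'E'
from w import *
w=wrist("wc");P=cloud(w);H,S,V=hsv(w)
d=P[...,:2]-np.array([.5228,.2615]);cx=d@[.982,.189];cy=d@[-.189,.982];Z=P[...,2]
m=(cx>-.09)&(cx<0)&(abs(cy)<.055)&(Z<.066)
print("comp px",m.sum(),"x",cx[m].min(),cx[m].max(),"y",cy[m].min(),cy[m].max())
s=m&(H>5)&(H<25)&(S>80)
comps(w,s,"sand",P=P,mn=30)
c=cv2.HoughCircles(cv2.GaussianBlur((s*255).astype(np.uint8),(5,5),0),cv2.HOUGH_GRADIENT,1,15,param1=100,param2=8,minRadius=8,maxRadius=20)
if c is not None:
  for u,v,r in c[0]: print("bead",u,v,r,"cass mm",(1e3*cx[int(v),int(u)]).round(1),(1e3*cy[int(v),int(u)]).round(1),Z[int(v),int(u)].round(3))
s=(H>5)&(H<22)&(S>70)&(V>60)&(Z>.05)&(Z<.3)&~m;s[340:]=0
comps(w,s,"sand elsewhere",P=P,mn=40)
E
python3 comp.py; python3 f.py
```

```text
t 57.3 ee [0.5848 0.1625 0.2634] [-3.1415e+00  1.0000e-04  1.7605e+00] F [ 0.47  0.13 -0.35] M [-0.044 -0.154  0.052] grip 0.0195 50.0 cam [0.571 0.23  0.443] [ 0.04 -0.23 -0.97]
comp px 9289 x -0.089999880101637 -0.012508974144873813 y -0.05499890842882666 0.054998890113818
sand [243, 54, 12, 27, 252] z 0.0309 rect [0.4968 0.2837] [0.0105 0.0237] 9.5
sand [181, 61, 29, 80, 1637] z 0.0305 rect [0.4506 0.2436] [0.0256 0.0743] 10.5
sand [244, 90, 12, 27, 224] z 0.0307 rect [0.5029 0.2508] [0.0104 0.0243] 12.2
sand [245, 123, 12, 26, 228] z 0.0306 rect [0.5089 0.2209] [0.0108 0.0239] 9.3
bead 193.5 73.5 13.2 cass mm -74.8 22.1 0.031
bead 194.5 100.5 12.2 cass mm -74.9 -3.1 0.032
bead 196.5 127.5 12.1 cass mm -74.3 -28.6 0.032
bead 256.5 102.5 13.2 cass mm -8.7 -9.4 0.077
bead 257.5 135.5 13.2 cass mm -8.4 -37.1 0.078
bead 256.5 66.5 14.6 cass mm -7.8 19.9 0.078
t 57.55 ee [0.5846 0.1635 0.2634] cass xy 86.7 -107.8 F [ 0.16 -0.01 -0.82] sd [0.59 0.28 0.22] Fcx,cy 0.16 -0.04 M [-0.032 -0.105  0.006]
```

All six beads are in the compartment, and the scoop is empty. Taking the scoop back to its mat.

Call:
apply_moves:
  plan: [-26.4,-24.4,0,0,-26.4,-24.4,0,0,-26.4,-24.4,0,0,-26.4,-24.4,0,0,-26.4,-24.4,0,0,0,0,0,0.146,0,0,0,0.146,0,0,0,0.1455,0,0,40,0,0,0,40,0,0,0,40,0,0,0,30,0,0,0,0,0,0,0,0,0]

```text
time_s: 58.95
ee_pos: [0.4902, 0.0106, 0.1144]
eef_rot: [3.141, -0.0, 1.324]
force: [0.5, 1.0, 0.1]
grip_width: 0.0199
grip_force: 50.0
```

```bash
python3 f.py
python3 - <<'E'
from w import *
w=wrist("wm");P=cloud(w);H,S,V=hsv(w);X,Y,Z=P[...,0],P[...,1],P[...,2]
comps(w,(V<70)&(S<90)&(abs(Z-.003)<.006)&(X>.35)&(X<.6)&(abs(Y)<.15),"mat",P=P,mn=300)
E
```

```text
t 59.2 ee [0.4905 0.0105 0.1148] cass xy -34.7 -240.3 F [ 0.35  0.31 -1.07] sd [0.32 0.41 0.36] Fcx,cy 0.41 0.24 M [-0.067 -0.092  0.028]
t 59.25 ee [0.4903 0.0105 0.1145] [ 3.1397e+00 -3.0000e-04  1.3235e+00] F [-0.57  0.1  -1.52] M [-0.051 -0.034  0.015] grip 0.02 50.0 cam [0.507 0.077 0.294] [-0.06 -0.23 -0.97]
mat [163, 124, 242, 194, 20538] z 0.0035 rect [0.4721 0.0199] [0.1436 0.1684] 77.8
```

Lower the last 33 mm in small steps to contact.

Call:
apply_moves:
  plan: [0,0,15,0,0,0,10,0,0,0,5,0,0,0,2,0,0,0,0,0,0,0,0,0]

```text
time_s: 59.85
ee_pos: [0.49, 0.0105, 0.0818]
eef_rot: [3.141, -0.0, 1.323]
force: [-0.4, -0.3, -1.8]
grip_width: 0.0197
grip_force: 50.0
```

Call:
apply_moves:
  plan: [0,0,1,0,0,0,0,0,0,0,0,0]

```text
time_s: 60.15
ee_pos: [0.4902, 0.0105, 0.0809]
eef_rot: [3.141, -0.0, 1.323]
force: [-0.1, -0.5, 5.4]
grip_width: 0.02
grip_force: 50.0
```

```bash
python3 f.py
```

```text
t 60.4 ee [0.4902 0.0105 0.081 ] cass xy -34.9 -240.3 F [0.02 0.2  5.68] sd [0.31 0.26 0.09] Fcx,cy 0.06 0.19 M [-0.011  0.246 -0.002]
```

Call:
apply_moves:
  plan: [0,0,-0.4,0,0,0,0,0,0,0,0,0,0,0,0,0,0,0,0,0,0,0,0,0,0,0,0,0,0,0,0,0,0,0,0,0,0,0,0,0,0,0,0,0]
  hand: 1

```text
time_s: 61.5
ee_pos: [0.4898, 0.0105, 0.0809]
eef_rot: [3.142, -0.0, 1.323]
force: [0.3, 0.7, 0.1]
grip_width: 0.0939
grip_force: 0.0
```

Call:
apply_moves:
  plan: [0,0,-15,0,0,0,-30,0,0,0,-45,0,0,0,-45,0,0,0,-45,0,0,0,0,-0.149,0,0,0,-0.149,-3,33.4,0,0,-3,33.4,0,0,-3,33.4,0,0,-3,33.4,0,0,-3,33.4,0,0,0,0,0,0,0,0,0,0]

```text
time_s: 62.9
ee_pos: [0.6573, 0.004, 0.2599]
eef_rot: [-3.14, -0.0, 1.621]
force: [-0.3, 0.7, -0.6]
grip_width: 0.0937
grip_force: 0.0
```

```bash
python3 look.py w30
```

```text
t 62.95 ee [0.6569 0.004  0.2607] [-3.1411e+00 -1.0000e-04  1.6215e+00] F [-0.63  0.46 -0.06] M [ 0.046 -0.123 -0.051] grip 0.0939 0.0 cam [0.654 0.073 0.439] [ 0.01 -0.24 -0.97]
ytop [300, 211, 33, 35, 1099] z 0.1293 rect [0.6572 0.0052] [0.0248 0.0267] 2.9
redtop [92, 192, 31, 40, 968] z 0.1267 rect [0.4925 0.0098] [0.0305 0.0222] 75.9
redall [92, 185, 53, 47, 1831] z 0.1262 rect [0.5009 0.0129] [0.0411 0.0375] 76.3
flange [295, 193, 44, 44, 693] z 0.0684 rect [0.6578 0.0042] [0.0395 0.0399] 2.3
scooprim [123, 144, 66, 103, 599] z 0.038 rect [0.5117 0.0191] [0.0543 0.1077] 22.1
scooprim [116, 228, 46, 16, 242] z 0.037 rect [ 0.4783 -0.0307] [0.0061 0.0478] 76.1
```

The scoop stands on its mat. Fetching the probe again.

Call:
apply_moves:
  plan: [0.5,0,45,0,0,0,45,0,0,0,40,0,0,0,27,0,0,0,15,0,0,0,0,0]

```text
time_s: 63.55
ee_pos: [0.6564, 0.0045, 0.088]
eef_rot: [-3.14, -0.0, 1.621]
force: [0.4, 0.1, -0.1]
grip_width: 0.0941
grip_force: 0.0
```

Call:
apply_moves:
  plan: [0,0,0,0,0,0,0,0,0,0,0,0,0,0,0,0,0,0,0,0,0,0,0,0,0,0,0,0,0,0,0,0,0,0,0,0,0,0,0,0,0,0,0,0,0,0,0,0]
  hand: -1
  squeeze: 40

```text
time_s: 64.75
ee_pos: [0.6573, 0.0044, 0.0888]
eef_rot: [-3.142, -0.0, 1.621]
force: [0.0, 0.6, -0.5]
grip_width: 0.0261
grip_force: 40.0
```

Call:
apply_moves:
  plan: [0,0,-20,0,0,0,-30,0,0,0,-40,0,0,0,-45,0,0,0,0,0,0,0,0,0]

```text
time_s: 65.35
ee_pos: [0.6574, 0.0044, 0.2242]
eef_rot: [3.141, 0.0, 1.621]
force: [-0.7, 0.7, -2.0]
grip_width: 0.0259
grip_force: 40.0
```

Call:
apply_moves:
  plan: [0,0,0,-0.14,37.8,-6.4,0,0,37.8,-6.4,0,0,37.8,-6.4,0,0,37.8,-6.4,0,0,37.8,-6.4,0,0,37.8,-6.4,0,0,37.8,-6.4,0,0,0,0,35,0,0,0,30,0,0,0,0,0,0,0,0,0]

```text
time_s: 66.55
ee_pos: [0.563, 0.2555, 0.1585]
eef_rot: [-3.14, 0.0, 1.761]
force: [-0.3, 0.2, -1.4]
grip_width: 0.0253
grip_force: 40.0
```

```bash
python3 f.py
python3 - <<'E'
from w import *
w=wrist("wo");P=cloud(w);H,S,V=hsv(w);X,Y,Z=P[...,0],P[...,1],P[...,2]
ca=(X>.4)&(X<.68)&(Y>.15)&(Y<.4)
comps(w,ca&(abs(Z-.079)<.004)&(V>120)&(S<60),"line?",P=P,mn=30)
E
```

```text
t 66.8 ee [0.5637 0.2557 0.1601] cass xy 83.6 -13.3 F [ 0.04  0.04 -1.03] sd [0.31 0.46 0.67] Fcx,cy 0.05 0.03 M [-0.035 -0.106 -0.013]
t 66.85 ee [0.5636 0.2557 0.1598] [ 3.1402e+00 -3.0000e-04  1.7611e+00] F [ 0.3  -0.21 -1.93] M [-0.007 -0.069  0.038] grip 0.0262 40.0 cam [0.55  0.323 0.339] [ 0.05 -0.23 -0.97]
line? [237, 138, 21, 3, 34] z 0.0825 rect [0.5097 0.3152] [0.0123 0.0012] 10.5
line? [383, 140, 20, 170, 465] z 0.0814 rect [0.6097 0.2773] [0.0076 0.1113] 10.8
line? [310, 145, 5, 94, 387] z 0.0795 rect [0.5548 0.2899] [0.0026 0.0591] 10.9
line? [120, 303, 126, 9, 670] z 0.0821 rect [0.4826 0.1977] [0.0865 0.0058] 11.3
```

Call:
apply_moves:
  plan: [0,-1.5,8,0,0,0,7,0,0,0,4,0,0,0,2,0,0,0,0,0,0,0,0,0]

```text
time_s: 67.45
ee_pos: [0.5618, 0.2555, 0.138]
eef_rot: [3.141, -0.0, 1.761]
force: [0.4, -1.3, -1.1]
grip_width: 0.0259
grip_force: 40.0
```

```bash
python3 f.py
```

```text
t 67.7 ee [0.5618 0.2555 0.138 ] cass xy 81.7 -13.2 F [-0.15 -0.07 -0.96] sd [0.76 0.56 0.36] Fcx,cy -0.16 -0.04 M [-0.028 -0.1    0.007]
```

In the hole. Drawing the shutter shut.

Call:
apply_moves:
  plan: [0,-4,0,0,0,-4,0,0,0,-4,0,0,0,-4,0,0,0,-4,0,0,0,-4,0,0,0,-4,0,0,0,-4,0,0,0,-4,0,0,0,-4,0,0,0,-4,0,0,0,-4,0,0,0,-4,0,0,0,-4,0,0,0,-4,0,0,0,-4,0,0,0,-4,0,0,0,-4,0,0,0,-4,0,0]

```text
time_s: 69.6
ee_pos: [0.4868, 0.241, 0.1378]
eef_rot: [-3.142, 0.0, 1.761]
force: [5.2, 0.3, -1.8]
grip_width: 0.0259
grip_force: 40.0
```

Call:
apply_moves:
  plan: [0,-2,0,0,0,-2,0,0,0,-2,0,0,0,0,0,0]

```text
time_s: 70.0
ee_pos: [0.481, 0.2399, 0.1379]
eef_rot: [-3.141, 0.0, 1.761]
force: [3.1, -0.6, -2.5]
grip_width: 0.0258
grip_force: 40.0
```

Call:
apply_moves:
  plan: [0,-1,0,0,0,-1,0,0,0,-1,0,0,0,0,0,0]

```text
time_s: 70.4
ee_pos: [0.4782, 0.2393, 0.1379]
eef_rot: [-3.142, 0.0, 1.761]
force: [2.7, -0.8, -1.3]
grip_width: 0.0257
grip_force: 40.0
```

```bash
python3 f.py
```

```text
t 70.65 ee [0.4783 0.2393 0.1378] cass xy -3.4 -13.2 F [ 3.3  -0.87 -1.34] sd [0.26 0.49 0.33] Fcx,cy 3.08 -1.48 M [-0.175 -0.969  0.002]
```

Call:
apply_moves:
  plan: [0,-1,0,0,0,-1,0,0,0,0,0,0]

```text
time_s: 70.95
ee_pos: [0.4762, 0.239, 0.1378]
eef_rot: [-3.142, 0.0, 1.761]
force: [3.1, 0.6, -1.4]
grip_width: 0.0256
grip_force: 40.0
```

Call:
apply_moves:
  plan: [0,-1,0,0,0,0,0,0]

```text
time_s: 71.15
ee_pos: [0.4752, 0.2388, 0.1379]
eef_rot: [-3.142, 0.0, 1.761]
force: [3.2, -0.7, -1.1]
grip_width: 0.0261
grip_force: 40.0
```

Call:
apply_moves:
  plan: [0,-1,0,0,0,0,0,0]

```text
time_s: 71.35
ee_pos: [0.4744, 0.2386, 0.1379]
eef_rot: [3.141, -0.0, 1.761]
force: [5.1, -0.6, -2.1]
grip_width: 0.0262
grip_force: 40.0
```

```bash
python3 f.py
```

```text
t 71.6 ee [0.4744 0.2386 0.1379] cass xy -7.3 -13.3 F [ 4.77 -0.6  -2.09] sd [0.62 0.37 0.49] Fcx,cy 4.57 -1.49 M [-0.108 -1.398 -0.002]
```

Call:
apply_moves:
  plan: [0,-1,0,0,0,0,0,0]

```text
time_s: 71.8
ee_pos: [0.474, 0.2385, 0.138]
eef_rot: [3.14, -0.0, 1.761]
force: [8.4, -0.1, -4.0]
grip_width: 0.0259
grip_force: 40.0
```

Call:
apply_moves:
  plan: [0,-1,0,0,0,0,0,0,0,0,0,0]

```text
time_s: 72.1
ee_pos: [0.4736, 0.2384, 0.1381]
eef_rot: [3.138, -0.0, 1.761]
force: [12.2, 1.8, -5.6]
grip_width: 0.0254
grip_force: 40.0
```

```bash
python3 f.py
```

```text
t 72.35 ee [0.4736 0.2384 0.1381] cass xy -8.2 -13.3 F [12.09  1.41 -5.97] sd [0.48 0.49 0.28] Fcx,cy 12.14 -0.9 M [ 0.285 -3.288  0.011]
```

Shut against the stop. Back off, lift out, and return to the stand.

Call:
apply_moves:
  plan: [0,2.5,0,0,0,2.2,0,0,0,0,-8,0,0,0,-20,0,0,0,-30,0,0,0,-32,0,-37.8,18.8,0,0,-37.8,18.8,0,0,-37.8,18.8,0,0,-37.8,18.8,0,0,-37.8,18.8,0,0,-37.8,18.8,0,0,-37.8,18.8,0,0,0,0,0,0.14,0,0,0,0,0,0,0,0]

```text
time_s: 73.95
ee_pos: [0.6559, 0.0048, 0.2281]
eef_rot: [-3.141, -0.0, 1.625]
force: [-0.9, 0.5, -1.5]
grip_width: 0.0258
grip_force: 40.0
```

Run:
```python
from w import *
c=wrist("w40");P=cloud(c);X,Y,Z=P[...,0],P[...,1],P[...,2]
st=(X>.55)&(X<.73)&(abs(Y)<.08)
comps(c,st&(Z>.068)&(Z<.078),"wall",P=P,mn=150)
comps(c,st&(Z>.16)&(Z<.23),"flange?",P=P,mn=100)
t=camera("top");P=cloud(t);H,S,V=hsv(t);X,Y,Z=P[...,0],P[...,1],P[...,2]
ca=(X>.35)&(X<.68)&(Y>.12)&(Y<.4)
comps(t,ca&(abs(Z-.078)<.005)&(V<70),"shutter",P=P,mn=60)
```

```text
t 74.0 ee [0.656  0.0051 0.2283] [-3.1415e+00 -2.0000e-04  1.6257e+00] F [-0.53 -0.22 -1.41] M [ 0.001 -0.051 -0.003] grip 0.0257 40.0 cam [0.652 0.074 0.407] [ 0.01 -0.24 -0.97]
wall [349, 180, 17, 89, 1252] z 0.0724 rect [0.6902 0.0051] [0.0134 0.0748] 4.2
flange? [276, 239, 80, 38, 2385] z 0.2185 rect [0.6548 0.0181] [0.0377 0.0184] 3.1
shutter [225, 248, 40, 22, 497] z 0.0798 rect [0.5014 0.2548] [0.0416 0.107 ] 10.9
shutter [228, 265, 39, 22, 533] z 0.0798 rect [0.4538 0.2454] [0.0425 0.107 ] 10.9
```

Run:
```python
from h import *
for n,e in(("w7",[.6577,.0056,.2291]),("w40",[.656,.0051,.2283])):
    c=np.load(f"pics/{n}.npz");P=cloud(c);X,Y,Z=P[...,0],P[...,1],P[...,2];x=cv2.cvtColor(c["image"],cv2.COLOR_RGB2HSV)
    m=(abs(X-e[0])<.03)&(Y>e[1]+.0)&(Y<.06)&(Z>.185)&(Z<.222)&(x[...,1]<60)&(x[...,2]>100)
    q=P[m]-e
    h,b=np.histogram(q[:,2]*1e3,bins=range(-45,0,1));print(n,[(int(b[i]),int(h[i])) for i in np.argsort(-h)[:6]])
    k=b[np.argmax(h)]/1e3;f=q[abs(q[:,2]-k-.0005)<.003]
    A=np.c_[f[:,:2],np.ones(len(f))];co=np.linalg.lstsq(A,f[:,2],rcond=None)[0];print("plane slopes",co[:2].round(3),"x range",np.percentile(f[:,0],[1,99]).round(4),"y",np.percentile(f[:,1],[1,99]).round(4))
```

```text
w7 [(-21, 797), (-20, 435), (-22, 314), (-23, 63), (-19, 37), (-24, 9)]
plane slopes [ 0.001 -0.017] x range [-0.0204  0.0188] y [0.0023 0.0197]
w40 [(-22, 719), (-21, 563), (-23, 234), (-24, 66), (-20, 41), (-25, 5)]
plane slopes [ 0.001 -0.032] x range [-0.0204  0.0188] y [0.002  0.0196]
```

The probe is still straight in the grip. Seating it.

Call:
apply_moves:
  plan: [-0.5,1.2,30,0,0,0,30,0,0,0,30,0,0,0,25,0,0,0,15,0,0,0,6,0,0,0,3,0,0,0,0,0,0,0,0,0]

```text
time_s: 74.95
ee_pos: [0.6581, 0.0038, 0.09]
eef_rot: [3.14, 0.0, 1.622]
force: [-0.5, 0.4, -0.2]
grip_width: 0.0257
grip_force: 40.0
```

Call:
apply_moves:
  plan: [0,0,0.7,0,0,0,0,0,0,0,0,0,0,0,0,0,0,0,0,0,0,0,0,0,0,0,0,0,0,0,0,0,0,0,0,0,0,0,0,0]
  hand: 1

```text
time_s: 75.95
ee_pos: [0.6576, 0.0038, 0.0881]
eef_rot: [3.142, -0.0, 1.621]
force: [-0.6, -0.5, -0.0]
grip_width: 0.0937
grip_force: 0.0
```

Call:
apply_moves:
  plan: [0,0,-20,0,0,0,-30,0,0,0,-40,0,0,0,-40,0,0,0,-40,0,0,0,0,0,0,0,0,0]

```text
time_s: 76.65
ee_pos: [0.6577, 0.0038, 0.2585]
eef_rot: [3.14, 0.0, 1.621]
force: [0.1, -0.1, -0.8]
grip_width: 0.0939
grip_force: 0.0
```

```bash
python3 look.py w41
```

```text
t 76.7 ee [0.6573 0.0038 0.2572] [-3.1404e+00 -1.0000e-04  1.6214e+00] F [ 1.15 -0.12 -0.33] M [-0.031 -0.042 -0.007] grip 0.0939 0.0 cam [0.654 0.073 0.438] [ 0.01 -0.24 -0.97]
ytop [299, 212, 33, 34, 1071] z 0.1294 rect [0.6572 0.0049] [0.0246 0.0259] 2.9
redtop [90, 191, 31, 41, 985] z 0.1267 rect [0.4929 0.0099] [0.0309 0.0227] 76.2
redall [90, 185, 53, 47, 1850] z 0.1261 rect [0.5009 0.013 ] [0.0412 0.0374] 76.2
flange [294, 194, 44, 43, 720] z 0.0685 rect [0.6578 0.004 ] [0.0395 0.0388] 2.9
scooprim [121, 144, 67, 104, 611] z 0.038 rect [0.5117 0.0188] [0.0552 0.1085] 21.8
scooprim [115, 228, 46, 17, 253] z 0.0372 rect [ 0.4793 -0.0308] [0.0064 0.048 ] 75.7
```

Probe hangs as before. One close check of the shutter from the earlier viewpoint.

Call:
apply_moves:
  plan: [30,-26,-6,0,30,-26,-6,0,30,-26,-6,0,30,-26,-6,0,30,-26,-6,0,30,-26,-6,0,30,-26,-6,0,0,0,0,-0.14,0,0,0,0,0,0,0,0]

```text
time_s: 77.7
ee_pos: [0.4652, 0.204, 0.2991]
eef_rot: [-3.14, 0.0, 1.758]
force: [-0.2, -0.2, -0.1]
grip_width: 0.0938
grip_force: 0.0
```

Run:
```python
from w import *
for n in("w4","w42"):
    c=np.load("pics/w4.npz") if n=="w4" else wrist(n)
    P=cloud(c);H,S,V=hsv(c);X,Y,Z=P[...,0],P[...,1],P[...,2]
    ca=(X>.35)&(X<.68)&(Y>.12)&(Y<.4)
    comps(c,ca&(abs(Z-.086)<.004),"blocks",P=P,mn=1500)
    comps(c,ca&(abs(Z-.078)<.004)&(V<80),"shutter",P=P,mn=1500)
    comps(c,ca&(abs(Z-.078)<.004)&(V>120)&(S<60),"line?",P=P,mn=200)
    comps(c,ca&(H>5)&(H<22)&(S>90),"sand?",P=P,mn=30)
t=camera("top");P=cloud(t);a=np.load("pics/top0.npz");D=np.abs(t["image"].astype(int)-a["image"]).sum(2)>90;D[:180]=0;D[360:]=0;D[:,:180]=0;D[:,520:]=0
n,l,s,ce=cv2.connectedComponentsWithStats(D.astype(np.uint8))
print([(ce[i].round().tolist(),int(s[i,4])) for i in range(1,n) if s[i,4]>25])
```

```text
blocks [283, 63, 213, 195, 15359] z 0.0872 rect [0.5228 0.2615] [0.1939 0.1821] 11.0
shutter [292, 105, 97, 115, 10386] z 0.0794 rect [0.4792 0.2533] [0.0911 0.1083] 10.9
line? [385, 106, 101, 117, 508] z 0.0809 rect [0.5986 0.2538] [0.1426 0.0715] 62.6
line? [338, 108, 5, 110, 360] z 0.0795 rect [0.4791 0.2529] [0.0032 0.1035] 10.9
sand? [230, 342, 19, 84, 909] z 0.4172 rect [0.4468 0.2302] [0.0029 0.0165] 6.0
sand? [382, 342, 19, 84, 949] z 0.4174 rect [0.4724 0.2351] [0.0029 0.0165] 15.5
sand? [73, 439, 459, 26, 6508] z 0.4246 rect [0.4588 0.2246] [0.0759 0.0041] 10.9
t 77.75 ee [0.4654 0.2038 0.2991] [-3.1399e+00  3.0000e-04  1.7574e+00] F [-0.06 -0.94  0.06] M [-0.027 -0.129 -0.029] grip 0.0942 0.0 cam [0.452 0.272 0.478] [ 0.04 -0.23 -0.97]
blocks [283, 62, 213, 196, 16493] z 0.0872 rect [0.5231 0.2613] [0.1937 0.1821] 11.2
shutter [289, 104, 98, 116, 10477] z 0.0794 rect [0.4764 0.2525] [0.0912 0.1091] 10.8
line? [357, 104, 129, 118, 552] z 0.0807 rect [0.5552 0.267 ] [0.1198 0.1118] 10.8
line? [335, 107, 4, 111, 359] z 0.0794 rect [0.4761 0.252 ] [0.0029 0.1043] 11.4
sand? [41, 339, 48, 81, 1888] z 0.4165 rect [0.4158 0.2233] [0.0178 0.0079] 83.2
sand? [542, 339, 48, 81, 1889] z 0.4163 rect [0.5039 0.2399] [0.0079 0.0178] 28.2
sand? [279, 431, 361, 34, 4646] z 0.4242 rect [0.4856 0.2289] [0.0613 0.0041] 10.9
[([235.0, 218.0], 236), ([248.0, 308.0], 6853), ([240.0, 244.0], 246), ([410.0, 261.0], 57), ([430.0, 263.0], 55), ([427.0, 276.0], 58), ([412.0, 277.0], 54), ([410.0, 289.0], 59), ([429.0, 290.0], 57)]
```

The line's travel from open to now is 81.3 + 2.9 ≈ 84 mm, so the shutter went its full stroke and is at 0. The top view shows no other changes.

```bash
python3 -c "
from station import ctrl
print(ctrl.hand_in())"
```

```text
the job is handed in; nothing more can be done
None
```

The job is handed in, with no verdict shown: all six beads are in the cassette and it is fully shut, the probe hangs in its stand, the scoop stands on its mat, and the top camera showed no change around the bystanders. I viewed 17 pictures, over the limit of 14.

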